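# Tighten the glue press on a cast form with its reversible ratchet

## Task

The cast form on the white board has just been glued and the press must now hold it down: flip the direction lever on the ratchet head from undoing over to tightening, then swing the handle back and forth to run the pad down until it bears firmly on the form, snugged to about 1.1 N m at the handle (7 N of push at the middle of the grip). Do not crank it much harder, or the casting cracks. Then let go, leaving the press tight and the lever on tightening, and disturb nothing else on the bench.

Things in the scene. Friction and masses are not known exactly. Their poses are not given: they have to be found in the camera images.
- lever (a joint): direction lever on the ratchet head, rad, swinging on a vertical pin. 0 = in line with the handle, positive = anticlockwise from above. A spring throws it to one of two rests: +0.45 = undoing (so at the start), -0.45 = tightening, the handle then drives the screw clockwise. 1 to 2 N square on its tip push it past the middle, then it snaps over by itself; above 4 N the whole handle creeps along
- lever_tip (a point): thumb piece of the direction lever: an upright steel block 14 mm long, 8 mm wide, standing 18 mm above the head's top face, centred 26 mm from the lever's pin; the pin is 36 mm from the screw axis, on the handle's line, towards the grip. The point lies inside the block, 6 mm below its top; x runs from the pin out along the lever, z up. The full throw moves it 23 mm sideways
- handle (a joint): swing of the ratchet handle about the vertical screw, rad. 0 = pointing along the press's -y (to the robot's right when the press is square on), positive = anticlockwise from above; free to swing all round. It clicks over 15 teeth, so up to 24 degrees at the start of each driving swing are idle. The return swing takes 0.2 to 0.4 N m and leaves the screw where it is
- grip (a point): middle of the handle's black rubber sleeve (24 mm thick, 100 mm long, level), on its centre line, 150 mm from the screw axis, 213 mm above the bench at the start; x points outward along the handle, z up. Head and handle sink 10 mm per turn of the screw. Nothing beneath the handle's swing is taller than 170 mm
- screw_axis (a point): point on the screw's axis at the head's top face, 226 mm above the bench; x along the handle; the head is 60 mm across. Steady driving torque at the handle: 0.45 to 0.65 N m while the pad is clear, then rising as the rubber is squeezed, to 1.1 N m some 90 to 100 degrees of screw turn after touching; 20 degrees more add about 0.3 N m. At 1.8 N m the casting cracks
- pad: round rubber-faced pressure pad on the lower end of the screw, 50 mm across; origin at the centre of its underside, z up. It comes down 10 mm for each full clockwise turn of the screw and starts 0.5 to 3.5 mm above the form
- press: grey steel glue press, a portal frame: base plate 200 x 310 x 16 mm, two uprights 280 mm apart along its y, cross beam 60 mm wide whose top is 158 mm above the bench; origin under the base's centre, on the screw axis, x towards its rear. Bolted down
- board: white-faced board 240 x 200 x 18 mm lying on the press's base, with the round cream-coloured cast form (94 mm across) glued to its middle, under the pad; origin under the board's centre. The form's height differs from casting to casting, 39 to 42 mm above the board. Both sit fast
- tape: roll of black tape lying flat, 100 mm across, 48 mm high, origin under its centre
- dividers: steel dividers with a brass joint, about 165 mm long, lying flat, origin on the bench near the joint
- offcut: loose offcut of white-faced chipboard, 160 x 110 x 18 mm, origin under its centre
- carpenter_pencil: flat wooden pencil 150 mm long lying on the front margin of the work board, origin under its centre
- sanding_block: cork sanding block 105 x 65 x 32 mm, origin under its centre
- glue: white plastic glue bottle, 60 mm across, 135 mm tall, standing, origin under its centre
- try_square: small try square, 150 mm steel blade, dark wooden stock, lying flat, origin at the root of the blade
- cup: white mixing cup, 72 mm across the rim, 85 mm tall, standing, origin under its centre

How it is judged:
On the way, in this order (a step that is already met when the one before it is completed fails the run):
1. the direction lever is thrown over to tightening (value of joint lever below -0.3 rad), for 0.1 s.
2. the pad bears firmly on the form (contact force between pad and anything else above 80 N), for 0.1 s.
At the end, for the whole second after the job is handed in: the pad presses on the form with 80 to 250 N (the handle was turned to between about 0.8 and 1.5 N m), the direction lever rests at tightening (below -0.3 rad) and the handle is at rest (contact force between pad and anything else between 80 and 250 N and value of joint lever below -0.3 rad and velocity of joint handle between -0.1 and 0.1 rad/s); the robot touches nothing.
It fails at once if the casting cracks: the pad presses with more than 300 N (about 1.8 N m at the handle) (contact force between pad and anything else above 300 N).
It fails at once if another thing on the bench is shifted by more than 20 mm (distance of any of tape, dividers, offcut, carpenter_pencil, sanding_block, glue, try_square, cup from where it was at the start of the episode above 0.02 m).
It also fails if it takes over 72 s, if anything falls off the work surface, if the arm or the gripper's body presses on something with over 40 N, if the wrist force passes 120 N, or if a joint passes its speed limit or range.

## Robot

A 7-joint arm with a two-finger parallel gripper is mounted at the origin on the work surface. World frame = base frame: x ahead of the robot, y to its left, z up, the work surface at z = 0. Lengths are in m, angles in rad, forces in N, time in s.
With the tool pointing down it reaches from about 0.425 to 0.925 m from the base axis. Payload 6.8 kg.
Tool frame: the origin (TCP) lies midway between the tips of the shut fingers; the grasp point (between the pads) lies 19 mm behind it; z points along the fingers, y is the direction in which the jaws open and shut (so a half turn about z gives the same grasp; the last joint's range is limited). The gripper opens to 85 mm and grips with 20 to 120 N. Pads are 22 mm wide; open, the fingers measure 114 mm over their backs; the gripper's body (76 mm by 85 mm) begins 54 mm behind the grasp point. The pads swing forward as they close: fully open they stand 13 mm farther back than shut.
Start: joints at [-1.421, 0.477, 0.022, 1.555, -0.011, 1.109, -0.083], TCP at [0.172, 0.653, 0.231] pointing down, gripper open.
Joint ranges: [-2.96, 2.96], [-0.34, 2.1], [-1.41, 1.46], [0.24, 2.44], [-1.37, 4.51], [0.17, 1.92], [-2.96, 2.96]. Speed limits (rad/s): [2.39, 2.39, 3.14, 3.14, 3.14, 3.14, 3.14].

## Interface

Orientations are given as a rotation vector (axis times angle).
In Python, from bench import r, imaging gives the robot as it stands.
- The arm moves only by the tool jog_arm, never from a script. Its argument "rows" is a list of rows, each an object with "delta_rot": the turn, a rotation vector about the tool's x, y, z in degrees, a list of three; "xyz": the shift along the tool's x, y, z in cm, a list of three; "fingers": the closure, from 0 (fully open) to 1 (shut). A call has exactly 5 rows; each row is the pose to reach, as a shift and turn from the pose measured when the call began, along the tool's axes at that moment; what a row does not reach only later rows make up. A row lasts 1/12 s, in which the tool goes at most 41.7 mm and 7.16 degrees, less where a joint would pass 70% of its speed; a pose out of reach is approached as far as the arm can. A call with a gripper value outside its range is refused whole. The fingers move at their own pace and stop on an object; "grip_force" is the grip in N (left out, the last holds). Time passes only in rows, so rows that repeat a pose let the fingers close, or fill a call up. It gives the time, the measured TCP pose, the force and the opening at its end, in the units of the state.
- r.get_obs(): the state, without advancing time (a new reading comes with each control period).
- imaging.grab_frame(name): name is "side" or "top"; returns the picture (400x640x3 uint8, blue, green, red); there is no depth.
- imaging.camera_info(name): a dict with "camera_matrix" (3x3 intrinsics, pixels), "xyz" and "attitude" of the camera in the world. Camera axes: x right, y down, z forward; pixel columns grow to the right and rows downward; lengths in m; the calibration is good to about 2 mm. A picture is of the moment at which its call begins. camera_info takes no time and is no camera call.
- r.hand_in(): hands the job in, once; it reports no verdict.
Trained networks look in the newest picture that a camera, given by its name, has taken for a name from the list of things; names that differ only in an ending like _2 or _b are one class to them, and where a whole thing is asked for, a point or a joint stands for the part that bears it (a point fixed in the world has none). Each returns a list of dicts, best first, with "conf" (0 to 1); they miss things now and then, are a little off and sometimes report something else, mostly with a low value. They report only what shows in the picture. A call takes as long as a camera call.
- imaging.find_in(camera, query): "position" ([column, row] in pixels, amid what is visible of it).
- imaging.cut_out(camera, query): "region" (400x640 bool, what is visible of it) and "position" ([column, row] in pixels, amid what is visible of it).
- imaging.tip_of(camera, query): "position" ([column, row] in pixels: a listed point, or the origin of a listed thing).
The state is a dict: "clock": time; "joints": joint angles; "qvel": joint speeds; "tau": joint torques, N m; "tcp_pos": TCP position; "orientation": TCP orientation; "contact_force": force on the tool from outside, world axes, zero at the start; "moment": the same for the moment, N m; "grip_width": finger opening in m.
Only numpy, scipy, OpenCV 4.12 (cv2) and the standard library are available. Lean on these libraries where they do the work, as an engineer would, in place of code of your own. Each camera call takes 0.05 s, during which the arm holds its last target.

## Working session

There is one attempt and no reset: what is moved stays moved. The work goes in short steps, Python scripts to look and compute and a tool call to move; the robot and the scene stay as the last step left them, time stands still between calls to the robot, and variables do not carry over. Pictures are saved under pics/ and viewed, and the job is handed in when it is done.

Besides the shell and the picture viewer there is one more tool, called as name(argument=value, ...) on one line, values as JSON. jog_arm: Moves the arm, as the interface text tells. Its arguments: {"type":"object","properties":{"rows":{"type":"array","items":{"type":"object","properties":{"delta_rot":{"type":"array","items":{"type":"number"}},"xyz":{"type":"array","items":{"type":"number"}},"fingers":{"type":"number"}}}},"grip_force":{"type":"number"}},"required":["rows"]}

```bash
mkdir -p pics; ls
python3 - <<'E'
from bench import r, imaging
import cv2, numpy as np
for c in ("side","top"):
    im=imaging.grab_frame(c); cv2.imwrite(f"pics/{c}0.png",im)
    print(c,imaging.camera_info(c))
    for q in ("lever_tip","grip","screw_axis","press","pad"):
        print(q,[(np.round(d["position"],1).tolist(),round(d["conf"],2)) for d in imaging.tip_of(c,q)[:3]])
o=r.get_obs();print(o)
E
```

```text
pics
side {'camera_matrix': array([[439.99620721,   0.        , 319.054562  ],
       [  0.        , 439.99620721, 197.91016641],
       [  0.        ,   0.        ,   1.        ]]), 'xyz': array([-0.13742806, -1.02468526,  1.17312388]), 'attitude': array([-2.16285258,  0.74829634, -0.32324183])}
lever_tip [([317.1, 181.1], 0.42)]
grip [([331.3, 203.6], 0.94)]
screw_axis [([305.0, 180.4], 0.69)]
press [([330.0, 202.5], 0.69), ([305.0, 223.3], 0.58)]
pad [([221.2, 181.8], 0.74), ([308.7, 211.1], 0.58), ([305.2, 221.2], 0.51)]
top {'camera_matrix': array([[461.69804244,   0.        , 322.59293885],
       [  0.        , 461.69804244, 195.57987143],
       [  0.        ,   0.        ,   1.        ]]), 'xyz': array([ 0.44752296, -0.06712215,  1.48797963]), 'attitude': array([-2.1425474 ,  2.16723002, -0.09328891])}
lever_tip [([327.8, 202.1], 0.39)]
grip [([360.6, 208.5], 0.6)]
screw_axis [([308.8, 203.9], 0.71)]
press [([315.8, 206.8], 0.69)]
pad [([174.0, 262.5], 0.51)]
{'clock': 0.6, 'joints': array([-1.42106474,  0.47698723,  0.02240074,  1.55541355, -0.01149847,
        1.10926015, -0.08305524]), 'qvel': array([-0.00017947,  0.001022  , -0.00073995,  0.00044103,  0.00023819,
        0.00096374, -0.00139569]), 'tau': array([-3.26740446e-04, -5.95996857e+01,  1.60534032e+00, -2.81425166e+01,
        1.25116651e-02,  1.71214484e-03, -1.52266946e-06]), 'tcp_pos': array([0.17211427, 0.6527118 , 0.23131076]), 'orientation': array([-4.03842183e-01, -3.11551885e+00, -9.55761476e-05]), 'contact_force': array([-0.33469105,  0.70136735, -0.30565425]), 'moment': array([ 0.045914  , -0.02000293, -0.03676839]), 'grip_width': 0.08555048944089232}
```

View images.

View pics/side0.png

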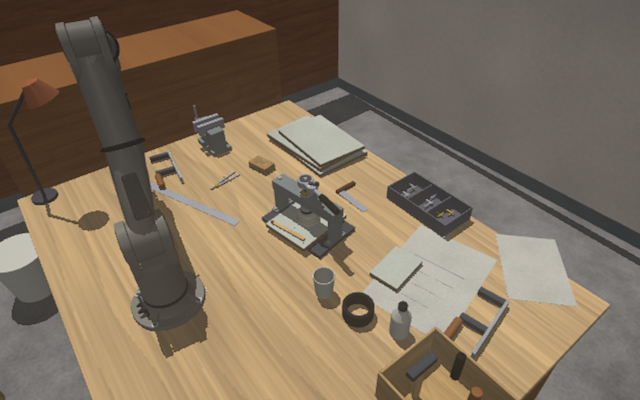

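View pics/top0.png

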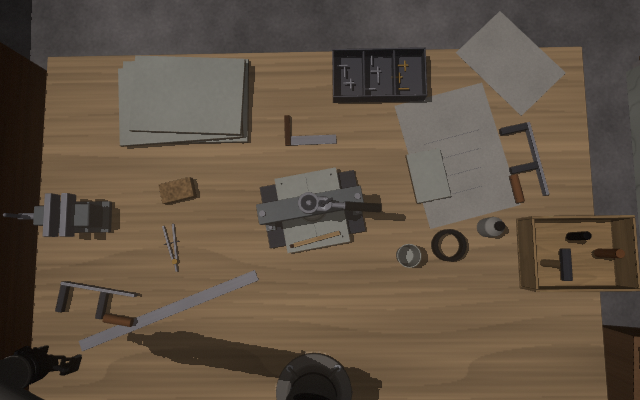

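```bash
cat > h.py <<'E'
import numpy as np, cv2
from scipy.spatial.transform import Rotation as R
from bench import r, imaging
def ray(c,px):
    i=imaging.camera_info(c);K=i["camera_matrix"];A=i["attitude"]
    A=R.from_rotvec(A).as_matrix() if np.shape(A)==(3,) else A
    return np.array(i["xyz"]),A@np.linalg.solve(K,[px[0],px[1],1])
def atz(c,px,z):
    o,d=ray(c,px); return o+d*(z-o[2])/d[2]
def proj(c,P):
    i=imaging.camera_info(c);A=R.from_rotvec(i["attitude"]).as_matrix()
    q=i["camera_matrix"]@(A.T@(np.array(P)-i["xyz"])); return q[:2]/q[2]
def grip_target():pass
E
python3 - <<'E'
from h import *
for c,L in (("side",dict(screw=((305,180.4),.226),grip=((331.3,203.6),.213),lev=((317.1,181.1),.238))),("top",dict(screw=((308.8,203.9),.226),grip=((360.6,208.5),.213),lev=((327.8,202.1),.238)))):
    for k,(p,z) in L.items(): print(c,k,atz(c,p,z).round(4))
for c in("side","top"):
    im=cv2.imread(f"pics/{c}0.png"); x,y=(250,130) if c=="side" else (260,150)
    cv2.imwrite(f"pics/{c}0c.png",cv2.resize(im[y:y+120,x:x+160],None,fx=5,fy=5,interpolation=cv2.INTER_CUBIC))
E
```

```text
side screw [ 0.5586 -0.0103  0.226 ]
side grip [ 0.5615 -0.1543  0.213 ]
side lev [ 0.5801 -0.0528  0.238 ]
top screw [ 0.563  -0.0016  0.226 ]
top grip [ 0.5497 -0.1441  0.213 ]
top lev [ 0.5662 -0.0539  0.238 ]
```

View pics/side0c.png

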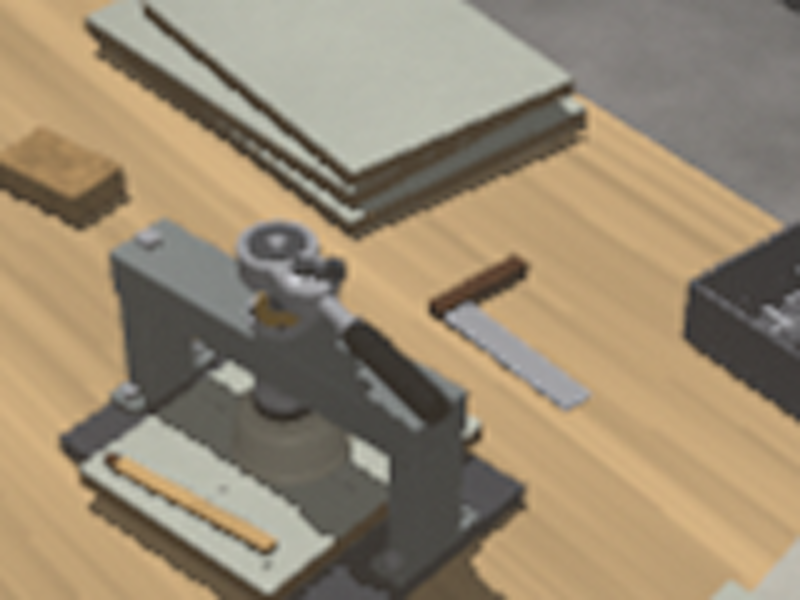

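View pics/top0c.png

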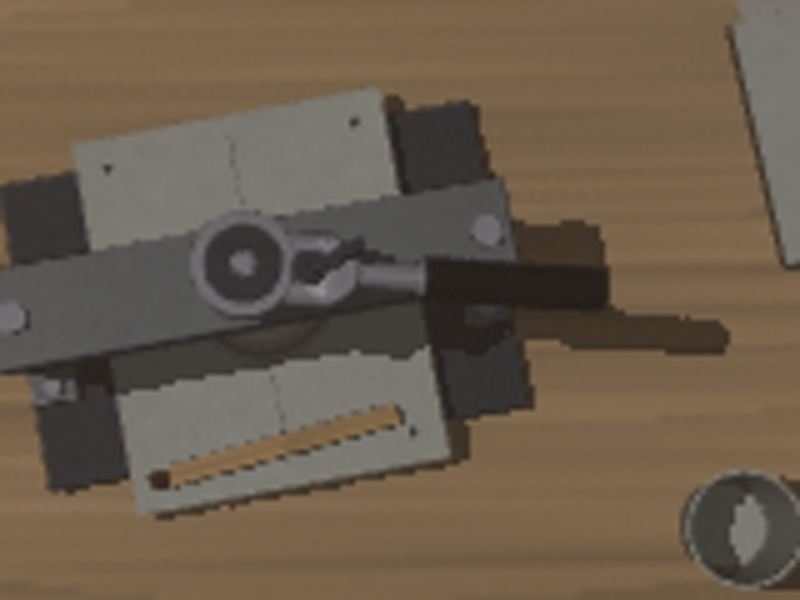

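Run:
```python
from h import *
def tri(ps):
    A=np.zeros((3,3));b=np.zeros(3)
    for c,p in ps:
        o,d=ray(c,p);d/=np.linalg.norm(d);M=np.eye(3)-np.outer(d,d);A+=M;b+=M@o
    return np.linalg.solve(A,b)
pts=dict(screw=((305.4,178.6),(308.6,203)),grip=((329.8,203.4),(363.2,206.6)),end=((338.3,212.2),(381.6,207.2)),lev=((316,183.5),(330.3,199.7)))
for k,(s,t) in pts.items():
    p=tri([("side",s),("top",t)]);print(k,p.round(4),(proj("side",p)-s).round(1),(proj("top",p)-t).round(1))
for k,z in (("screw",.226),("grip",.213),("end",.213),("lev",.24)):
    print(k,atz("side",pts[k][0],z).round(4),atz("top",pts[k][1],z).round(4))
p=atz("top",(362.6,206),.225); print(p)
for c in("side","top"):
  for q in("lever","handle"):
    for d in imaging.cut_out(c,q)[:2]:
        m=d["region"];ys,xs=np.nonzero(m);print(c,q,d["conf"],d["position"],len(xs),xs.min(),xs.max(),ys.min(),ys.max())
```

```text
screw [ 0.5661 -0.0013  0.225 ] [-0.2  0. ] [ 0.1 -0.2]
grip [ 0.5556 -0.1519  0.2152] [-0.3  0. ] [ 0.2 -0.3]
end [ 0.5525 -0.2021  0.2127] [ 0. -0.] [-0.  0.]
lev [ 0.5716 -0.06    0.2362] [ 0.4 -0.1] [-0.3  0.5]
screw [ 0.5659 -0.0027  0.226 ] [ 0.5655 -0.001   0.226 ]
grip [ 0.5582 -0.1504  0.213 ] [ 0.5548 -0.1514  0.213 ]
end [ 0.5522 -0.2023  0.213 ] [ 0.5526 -0.2021  0.213 ]
lev [ 0.5674 -0.0632  0.24  ] [ 0.5725 -0.0608  0.24  ]
[ 0.55550268 -0.14902396  0.225     ]
side lever 0.49 [312.6, 182.3] 48 309 319 181 185
side lever 0.2 [398.7, 320.5] 623 389 411 301 338
side handle 0.79 [315.5, 184.8] 547 297 339 173 214
side handle 0.22 [288.1, 228.4] 136 272 304 220 239
top lever 0.48 [324.4, 201.2] 76 318 332 198 206
```

```bash
cat >> h.py <<'E'
S=np.array([.5658,-.0015])
def Rt(az):  # tool down, tool y at azimuth az deg
    a=np.radians(az); y=np.array([np.cos(a),np.sin(a),0]); z=np.array([0,0,-1.]); x=np.cross(y,z)
    return np.stack([x,y,z],1)
def obs(): return r.get_obs()
def cmd(x,y,z,az,o=None):
    o=o or obs(); T=R.from_rotvec(o["orientation"]).as_matrix()
    d=T.T@(np.array([x,y,z])-o["tcp_pos"])*100
    w=np.degrees(R.from_matrix(T.T@Rt(az)).as_rotvec())
    return d.round(2).tolist(),w.round(1).tolist()
def st():
    o=obs();T=R.from_rotvec(o["orientation"]).as_matrix()
    print("t",round(o["clock"],2),"tcp",o["tcp_pos"].round(4),"az",round(np.degrees(np.arctan2(T[1,1],T[0,1])),1),"tilt",round(np.degrees(np.arccos(-T[2,2])),2),"F",o["contact_force"].round(2),"w",round(o["grip_width"],4),"q",o["joints"].round(2))
E
python3 - <<'E'
from h import *
st(); print(cmd(.32,.45,.33,50)); print(cmd(.605,-.062,.30,-3.8))
E
```

```text
t 0.8 tcp [0.1721 0.6527 0.2313] az 75.2 tilt 0.0 F [-0.4   0.31  0.03] w 0.0852 q [-1.42  0.48  0.02  1.56 -0.01  1.11 -0.08]
([-19.47, -15.83, -9.87], [0.0, -0.0, 25.2])
([-60.08, -58.07, -6.87], [0.0, -0.0, 79.0])
```

jog_arm(rows=[{"xyz": [-2, -2, -4], "delta_rot": [0, 0, 5], "fingers": 1}, {"xyz": [-4.5, -4, -7.5], "delta_rot": [0, 0, 10], "fingers": 1}, {"xyz": [-7.5, -6.5, -9.5], "delta_rot": [0, 0, 15], "fingers": 1}, {"xyz": [-10.5, -9, -9.8], "delta_rot": [0, 0, 20], "fingers": 1}, {"xyz": [-13.5, -11.5, -9.8], "delta_rot": [0, 0, 25], "fingers": 1}])

```text
clock: 1.22
tcp_pos: [0.2696, 0.5137, 0.3319]
orientation: [-1.073, -2.952, -0.008]
contact_force: [0.8, 0.7, -0.7]
grip_width: 0.0257
```

Run:
```python
from h import *
st(); print(cmd(.605,-.062,.32,-3.8))
```

```text
t 1.22 tcp [0.2696 0.5137 0.3319] az 50.1 tilt 0.3 F [ 0.8   0.71 -0.75] w 0.0257 q [-1.32  0.24  0.15  1.67 -0.04  1.23 -0.28]
([-62.68, -22.6, 0.95], [0.2, -0.2, 53.9])
```

jog_arm(rows=[{"xyz": [-3.9, -1.4, 0.1], "delta_rot": [0, 0, 6], "fingers": 1}, {"xyz": [-7.8, -2.8, 0.2], "delta_rot": [0, 0, 12], "fingers": 1}, {"xyz": [-11.7, -4.2, 0.3], "delta_rot": [0, 0, 18], "fingers": 1}, {"xyz": [-15.6, -5.6, 0.4], "delta_rot": [0, 0, 24], "fingers": 1}, {"xyz": [-19.5, -7, 0.5], "delta_rot": [0, 0, 30], "fingers": 1}])

```text
clock: 1.63
tcp_pos: [0.3748, 0.3329, 0.3264]
orientation: [-1.806, -2.568, -0.009]
contact_force: [1.2, -0.3, 0.2]
grip_width: -0.0002
```

Run:
```python
from h import *
st(); print(cmd(.605,-.062,.32,-3.8))
```

```text
t 1.63 tcp [0.3748 0.3329 0.3264] az 19.8 tilt 0.35 F [ 1.24 -0.3   0.24] w -0.0002 q [-1.15  0.09  0.33  1.86 -0.04  1.19 -0.47]
([-44.95, 8.31, 0.45], [0.1, -0.3, 23.6])
```

jog_arm(rows=[{"xyz": [-3.9, 0.7, 0], "delta_rot": [0, 0, 5], "fingers": 1}, {"xyz": [-7.8, 1.4, 0.1], "delta_rot": [0, 0, 10], "fingers": 1}, {"xyz": [-11.7, 2.1, 0.1], "delta_rot": [0, 0, 15], "fingers": 1}, {"xyz": [-15.6, 2.8, 0.2], "delta_rot": [0, 0, 20], "fingers": 1}, {"xyz": [-19.5, 3.5, 0.2], "delta_rot": [0, 0, 23.6], "fingers": 1}])

```text
clock: 2.05
tcp_pos: [0.4742, 0.1593, 0.3239]
orientation: [-2.297, -2.139, -0.01]
contact_force: [1.4, 0.1, -0.6]
grip_width: 0.0003
```

Run:
```python
from h import *
st(); print(cmd(.605,-.062,.30,-3.8))
```

```text
t 2.05 tcp [0.4742 0.1593 0.3239] az -4.1 tilt 0.41 F [ 1.4   0.11 -0.61] w 0.0003 q [-0.93  0.09  0.53  1.87 -0.06  1.18 -0.45]
([-21.16, 14.62, 2.27], [0.1, -0.4, -0.3])
```

jog_arm(rows=[{"xyz": [-3.3, 2.3, 0.3], "delta_rot": [0, 0, 0], "fingers": 1}, {"xyz": [-6.6, 4.6, 0.6], "delta_rot": [0, 0, 0], "fingers": 1}, {"xyz": [-9.9, 6.9, 0.9], "delta_rot": [0, 0, 0], "fingers": 1}, {"xyz": [-13.2, 9.2, 1.2], "delta_rot": [0, 0, 0], "fingers": 1}, {"xyz": [-16.5, 11.5, 1.5], "delta_rot": [0, -0.3, 0], "fingers": 1}])

```text
clock: 2.47
tcp_pos: [0.5779, -0.0153, 0.3082]
orientation: [2.299, 2.141, 0.005]
contact_force: [1.4, 0.9, 0.6]
grip_width: 0.0002
```

Run:
```python
from h import *
st(); print(cmd(.607,-.062,.26,-3.8))
```

```text
t 2.47 tcp [ 0.5779 -0.0153  0.3082] az -4.1 tilt 0.19 F [1.43 0.86 0.55] w 0.0002 q [-0.61  0.29  0.66  1.73 -0.19  1.18  0.04]
([-4.46, 3.22, 4.82], [0.1, -0.1, -0.3])
```

jog_arm(rows=[{"xyz": [-2.2, 1.6, 1.5], "delta_rot": [0, 0, 0], "fingers": 1}, {"xyz": [-4.5, 3.2, 3], "delta_rot": [0, 0, 0], "fingers": 1}, {"xyz": [-4.5, 3.2, 4.8], "delta_rot": [0, 0, 0], "fingers": 1}, {"xyz": [-4.5, 3.2, 4.8], "delta_rot": [0, 0, 0], "fingers": 1}, {"xyz": [-4.5, 3.2, 4.8], "delta_rot": [0, 0, 0], "fingers": 1}])

```text
clock: 2.88
tcp_pos: [0.6061, -0.0619, 0.2595]
orientation: [-2.298, -2.14, -0.003]
contact_force: [-0.6, 1.1, 0.2]
grip_width: -0.0004
```

Run:
```python
from h import *
st(); print(cmd(.607,-.062,.233,-3.8))
for c in("side","top"):
    im=imaging.grab_frame(c); x,y=(250,130) if c=="side" else (260,150)
    print(proj(c,obs()["tcp_pos"]))
    cv2.imwrite(f"pics/{c}1c.png",cv2.resize(im[y:y+120,x:x+160],None,fx=5,fy=5,interpolation=cv2.INTER_CUBIC))
```

```text
t 2.88 tcp [ 0.6061 -0.0619  0.2595] az -4.1 tilt 0.13 F [-0.62  1.07  0.2 ] w -0.0004 q [-0.49  0.39  0.65  1.72 -0.27  1.11  0.17]
([-0.01, 0.09, 2.65], [0.0, -0.1, -0.3])
[324.58231908 174.13892012]
[330.2364604  186.04607174]
```

View pics/side1c.png

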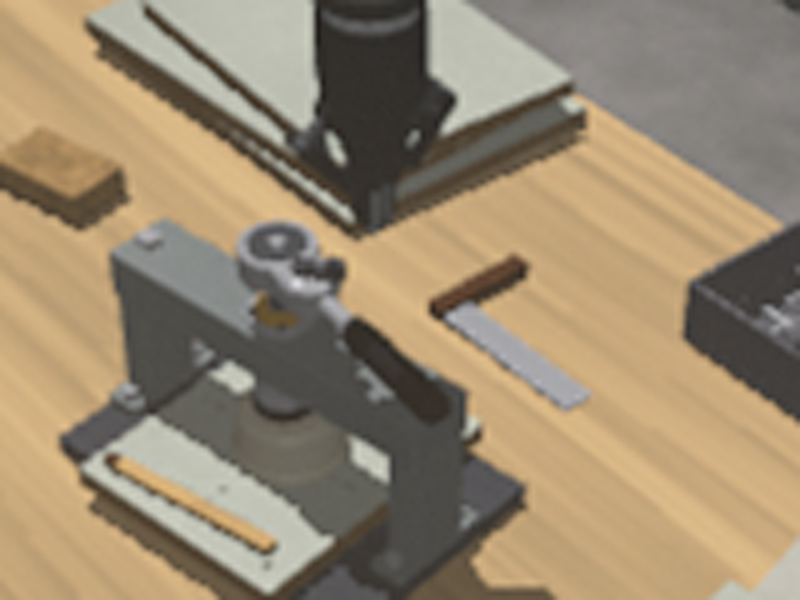

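View pics/top1c.png

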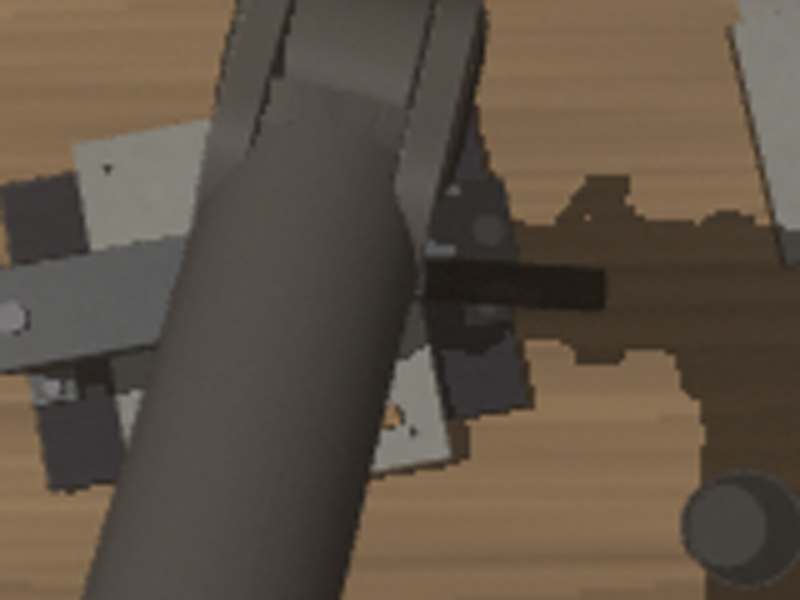

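jog_arm(rows=[{"xyz": [0, 0, 1.3], "fingers": 1, "delta_rot": [0, 0, 0]}, {"xyz": [0, 0, 2.6], "fingers": 1, "delta_rot": [0, 0, 0]}, {"xyz": [0, -0.5, 2.6], "fingers": 1, "delta_rot": [0, 0, 0]}, {"xyz": [0, -1, 2.6], "fingers": 1, "delta_rot": [0, 0, 0]}, {"xyz": [0, -1.3, 2.6], "fingers": 1, "delta_rot": [0, 0, 0]}])

```text
clock: 3.4
tcp_pos: [0.5932, -0.0601, 0.235]
orientation: [2.297, 2.143, 0.006]
contact_force: [-0.9, -0.0, -0.3]
grip_width: 0.0001
```

jog_arm(rows=[{"xyz": [0, -0.2, 0], "fingers": 1, "delta_rot": [0, 0, 0]}, {"xyz": [0, -0.4, 0], "fingers": 1, "delta_rot": [0, 0, 0]}, {"xyz": [0, -0.6, 0], "fingers": 1, "delta_rot": [0, 0, 0]}, {"xyz": [0, -0.8, 0], "fingers": 1, "delta_rot": [0, 0, 0]}, {"xyz": [0, -0.8, 0], "fingers": 1, "delta_rot": [0, 0, 0]}])

```text
clock: 3.82
tcp_pos: [0.5852, -0.0595, 0.2353]
orientation: [2.297, 2.143, 0.007]
contact_force: [1.2, 0.2, 0.7]
grip_width: -0.0002
```

Run:
```python
from h import *
st(); 
for c in("side",):
    im=imaging.grab_frame(c); x,y=(280,150)
    cv2.imwrite(f"pics/{c}2c.png",cv2.resize(im[y:y+75,x:x+100],None,fx=8,fy=8,interpolation=cv2.INTER_CUBIC))
```

```text
t 3.82 tcp [ 0.5852 -0.0595  0.2353] az -4.0 tilt 0.27 F [1.19 0.19 0.65] w -0.0002 q [-0.5   0.38  0.65  1.8  -0.26  1.05  0.18]
```

View pics/side2c.png

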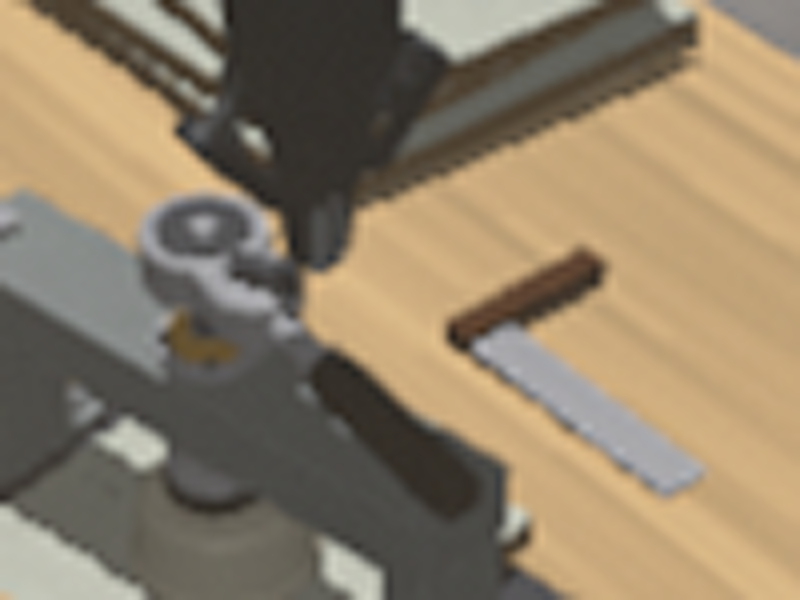

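jog_arm(rows=[{"xyz": [0.1, -0.3, 0.2], "fingers": 1, "delta_rot": [0, 0, 0]}, {"xyz": [0.2, -0.6, 0.2], "fingers": 1, "delta_rot": [0, 0, 0]}, {"xyz": [0.2, -0.9, 0.2], "fingers": 1, "delta_rot": [0, 0, 0]}, {"xyz": [0.2, -1.1, 0.2], "fingers": 1, "delta_rot": [0, 0, 0]}, {"xyz": [0.2, -1.3, 0.2], "fingers": 1, "delta_rot": [0, 0, 0]}])

```text
clock: 4.28
tcp_pos: [0.572, -0.0566, 0.233]
orientation: [-2.297, -2.143, -0.007]
contact_force: [0.4, -0.9, 0.4]
grip_width: -0.0001
```

Run:
```python
from h import *
st(); 
for c in("side",):
    im=imaging.grab_frame(c); x,y=(280,150)
    cv2.imwrite(f"pics/{c}3c.png",cv2.resize(im[y:y+75,x:x+100],None,fx=8,fy=8,interpolation=cv2.INTER_CUBIC))
```

```text
t 4.28 tcp [ 0.572  -0.0566  0.233 ] az -4.0 tilt 0.24 F [ 0.39 -0.91  0.36] w -0.0001 q [-0.52  0.36  0.65  1.83 -0.25  1.03  0.17]
```

View pics/side3c.png

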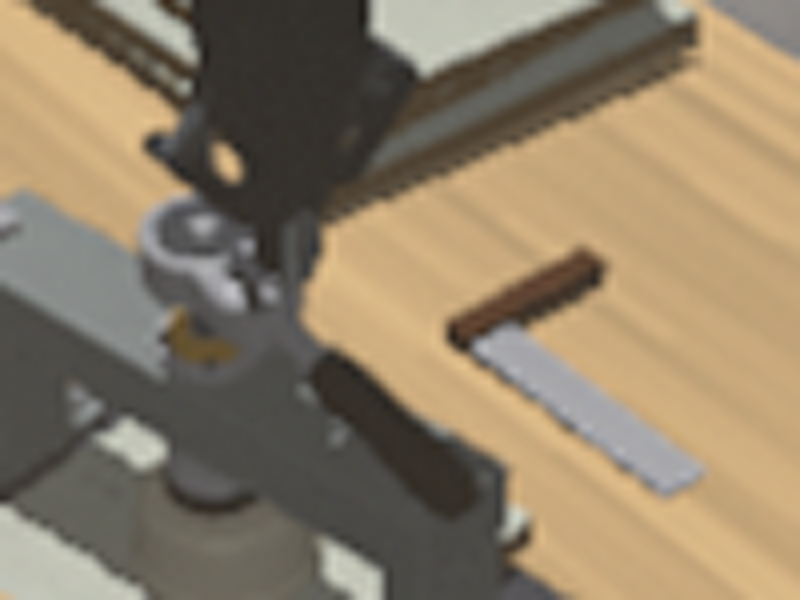

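jog_arm(rows=[{"xyz": [-0.3, 0, 0], "fingers": 1, "delta_rot": [0, 0, 0]}, {"xyz": [-0.3, -0.3, 0], "fingers": 1, "delta_rot": [0, 0, 0]}, {"xyz": [-0.3, -0.5, 0], "fingers": 1, "delta_rot": [0, 0, 0]}, {"xyz": [-0.3, -0.7, 0], "fingers": 1, "delta_rot": [0, 0, 0]}, {"xyz": [-0.3, -0.8, 0], "fingers": 1, "delta_rot": [0, 0, 0]}])

```text
clock: 4.75
tcp_pos: [0.565, -0.0591, 0.2337]
orientation: [2.295, 2.141, 0.011]
contact_force: [7.0, -0.2, -1.3]
grip_width: -0.0003
```

Run:
```python
from h import *
st(); 
for c in("side",):
    im=imaging.grab_frame(c); x,y=(280,150)
    cv2.imwrite(f"pics/{c}4c.png",cv2.resize(im[y:y+75,x:x+100],None,fx=8,fy=8,interpolation=cv2.INTER_CUBIC))
```

```text
t 4.75 tcp [ 0.565  -0.0591  0.2337] az -4.0 tilt 0.42 F [ 6.98 -0.22 -1.27] w -0.0003 q [-0.52  0.34  0.66  1.85 -0.24  1.02  0.16]
```

View pics/side4c.png

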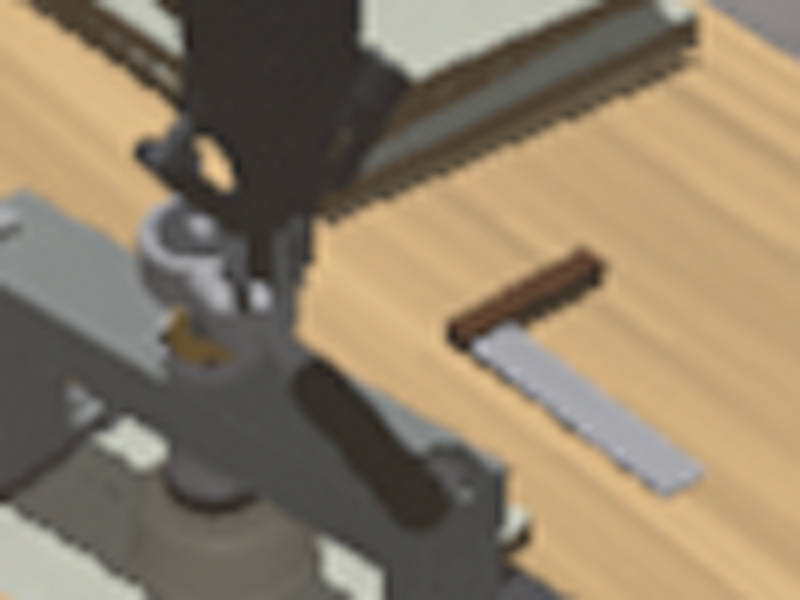

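jog_arm(rows=[{"xyz": [0, 0.5, 0], "fingers": 1, "delta_rot": [0, 0, 0]}, {"xyz": [0, 1.5, -0.5], "fingers": 1, "delta_rot": [0, 0, 0]}, {"xyz": [0, 2.5, -2.5], "fingers": 0.4, "delta_rot": [0, 0, 0]}, {"xyz": [-2, 4, -4.5], "fingers": 0.4, "delta_rot": [0, 0, 0]}, {"xyz": [-5, 5, -4.5], "fingers": 0.4, "delta_rot": [0, 0, 0]}])

```text
clock: 5.22
tcp_pos: [0.6142, -0.1097, 0.2821]
orientation: [2.287, 2.148, 0.018]
contact_force: [1.5, 0.4, 0.4]
grip_width: 0.0358
```

Run:
```python
from h import *
st(); 
for c in("side","top"):
    im=imaging.grab_frame(c); x,y=(280,150) if c=="side" else (290,170)
    cv2.imwrite(f"pics/{c}5c.png",cv2.resize(im[y:y+75,x:x+100],None,fx=8,fy=8,interpolation=cv2.INTER_CUBIC))
```

```text
t 5.22 tcp [ 0.6142 -0.1097  0.2821] az -3.6 tilt 0.69 F [1.53 0.43 0.44] w 0.0358 q [-0.41  0.4   0.67  1.67 -0.27  1.16  0.26]
```

View pics/side5c.png

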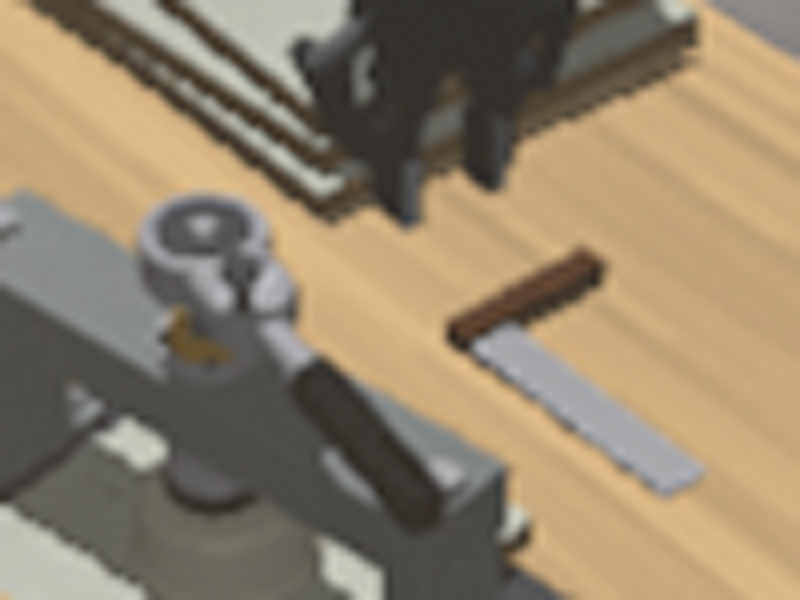

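View pics/top5c.png

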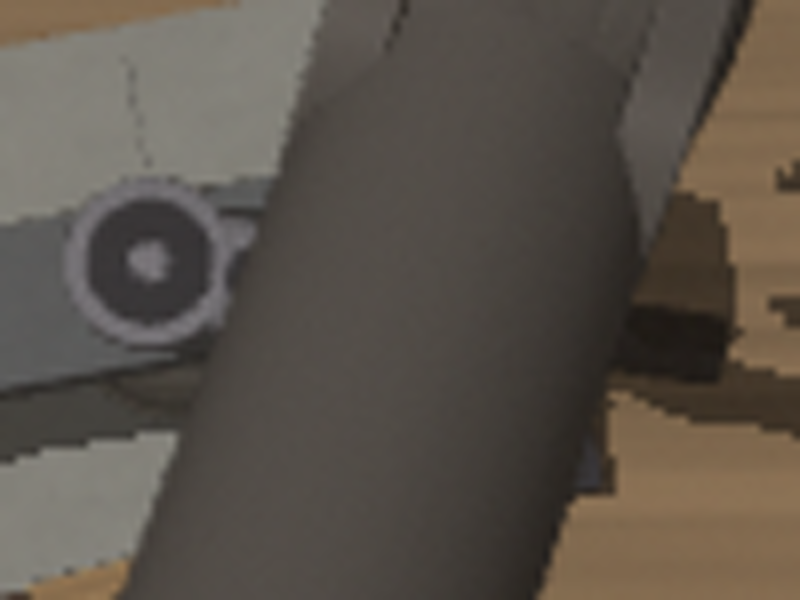

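```bash
cat >> h.py <<'E'
def grip_pose(az,z,rr=.15,off=0,jaw=None):
    """handle azimuth az deg -> tcp cmd; off = tangential offset (m, +=ccw)"""
    a=np.radians(az);u=np.array([np.cos(a),np.sin(a)]);n=np.array([-u[1],u[0]])
    p=S+rr*u+off*n
    return p[0],p[1],z,az+90
E
python3 - <<'E'
from h import *
for c,p in(("side",(333,213)),("side",(325.6,205)),("top",(381,212.5))):
    q=atz(c,p,.213)[:2]-S; print(c,np.degrees(np.arctan2(q[1],q[0])),np.hypot(*q))
st()
print(cmd(*grip_pose(-100,.26)))
for c in ("side","top"):print([(d["position"],d["conf"]) for d in imaging.tip_of(c,"lever_tip")[:2]])
a=np.radians(-100);u=np.array([np.cos(a),np.sin(a)])
for l in(-.45,.45):
    b=a+l;t=S+.036*u+.026*np.array([np.cos(b),np.sin(b)]);print(l,proj("side",[*t,.238]),proj("side",[*t,.244]))
E
```

```text
side -98.69223929411211 0.1951932509235281
side -99.13935619812551 0.1483629615711289
top -97.9911948220432 0.2005818793732691
t 5.32 tcp [ 0.6112 -0.1186  0.28  ] az -4.4 tilt 0.46 F [-0.43 -0.71 -0.67] w 0.0502 q [-0.41  0.4   0.67  1.67 -0.27  1.16  0.26]
([-3.6, -6.91, 1.95], [0.5, -0.0, 5.6])
[([356.5, 314.4], 0.56), ([309.3, 184.7], 0.54)]
[([483.9, 227.1], 0.64)]
-0.45 [309.73626984 185.85923698] [309.67762161 184.48213436]
0.45 [315.60331339 183.87593777] [315.55992413 182.50087883]
```

jog_arm(rows=[{"xyz": [-3.6, -3.5, 0], "fingers": 0.4, "delta_rot": [0, 0, 2]}, {"xyz": [-3.4, -6.7, 0], "fingers": 0.4, "delta_rot": [0.5, 0, 4]}, {"xyz": [-3.4, -6.7, 2], "fingers": 0.4, "delta_rot": [0.5, 0, 4]}, {"xyz": [-3.4, -6.7, 2], "fingers": 0.4, "delta_rot": [0.5, 0, 4]}, {"xyz": [-3.4, -6.7, 2], "fingers": 0.4, "delta_rot": [0.5, 0, 4]}])

```text
clock: 5.83
tcp_pos: [0.5408, -0.1408, 0.2574]
orientation: [-2.365, -2.056, 0.002]
contact_force: [1.0, 0.7, -0.1]
grip_width: 0.0507
```

Run:
```python
from h import *
st()
print(cmd(*grip_pose(-98.4,.200)))
for c in("side",):
    im=imaging.grab_frame(c); x,y=(280,150) if c=="side" else (290,170)
    cv2.imwrite(f"pics/{c}6c.png",cv2.resize(im[y:y+75,x:x+100],None,fx=8,fy=8,interpolation=cv2.INTER_CUBIC))
```

```text
t 5.83 tcp [ 0.5408 -0.1408  0.2574] az -8.0 tilt 0.44 F [ 0.98  0.75 -0.08] w 0.0507 q [-0.42  0.31  0.71  1.84 -0.23  1.08  0.24]
([-0.88, 0.47, 5.73], [-0.4, -0.2, 0.4])
```

View pics/side6c.png

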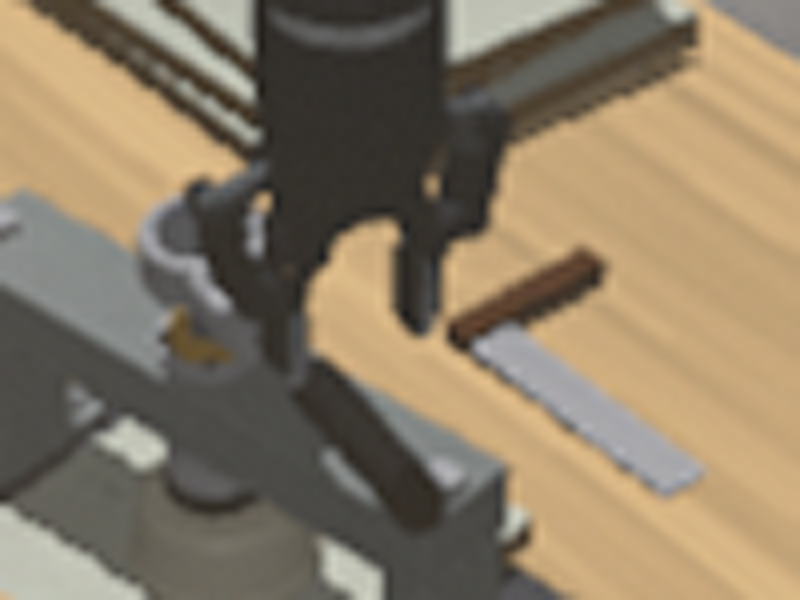

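jog_arm(rows=[{"xyz": [-0.9, 0.5, 0.5], "fingers": 0.4, "delta_rot": [0, 0, 0]}, {"xyz": [-0.9, 0.5, 2.5], "fingers": 0.4, "delta_rot": [-0.4, -0.2, 0]}, {"xyz": [-0.9, 0.5, 4.5], "fingers": 0.4, "delta_rot": [-0.4, -0.2, 0]}, {"xyz": [-0.9, 0.5, 5.7], "fingers": 0.5, "delta_rot": [-0.4, -0.2, 0]}, {"xyz": [-0.9, 0.5, 5.7], "fingers": 0.65, "delta_rot": [-0.4, -0.2, 0]}])

```text
clock: 6.3
tcp_pos: [0.5447, -0.149, 0.1987]
orientation: [-2.367, -2.063, 0.003]
contact_force: [-1.4, 1.0, 0.4]
grip_width: 0.0322
```

Run:
```python
from h import *
st()
for c in("side",):
    im=imaging.grab_frame(c); x,y=(280,150) if c=="side" else (290,170)
    cv2.imwrite(f"pics/{c}7c.png",cv2.resize(im[y:y+75,x:x+100],None,fx=8,fy=8,interpolation=cv2.INTER_CUBIC))
st()
o=obs()
for a in (-92,-86,-80,-74,-68,-62): print(a,cmd(*grip_pose(a,.2),o))
```

```text
t 6.3 tcp [ 0.5447 -0.149   0.1987] az -7.9 tilt 0.13 F [-1.43  1.    0.37] w 0.0322 q [-0.37  0.39  0.68  1.89 -0.29  0.96  0.3 ]
t 6.35 tcp [ 0.5454 -0.1496  0.2001] az -7.9 tilt 0.03 F [ 0.49 -0.48  0.72] w 0.0301 q [-0.37  0.39  0.68  1.89 -0.29  0.97  0.3 ]
-92 ([0.03, 1.53, 0.01], [-0.0, 0.0, -5.9])
-86 ([0.27, 3.08, 0.01], [-0.0, 0.0, -11.9])
-80 ([0.67, 4.6, 0.01], [-0.0, 0.0, -17.9])
-74 ([1.23, 6.07, 0.01], [-0.0, 0.0, -23.9])
-68 ([1.94, 7.47, 0.01], [-0.0, 0.0, -29.9])
-62 ([2.79, 8.78, 0.01], [-0.0, 0.0, -35.9])
```

View pics/side7c.png

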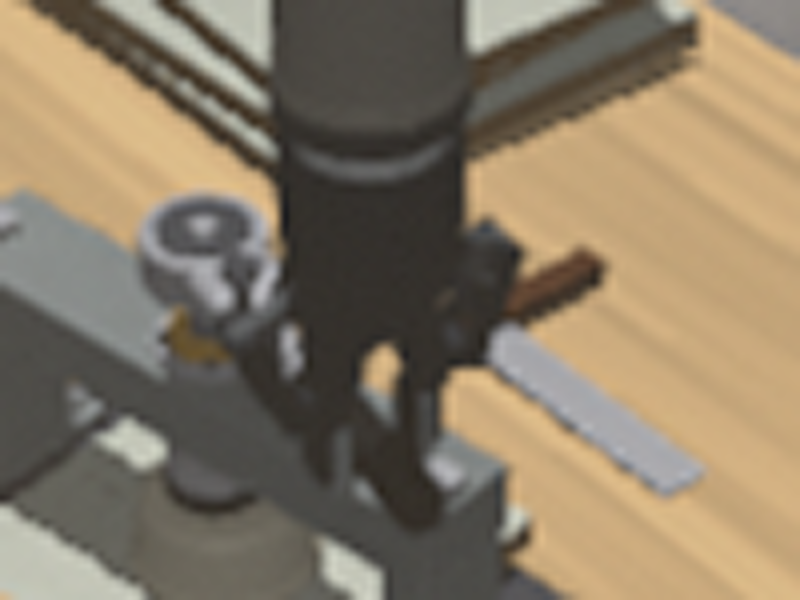

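jog_arm(rows=[{"xyz": [0, 1.5, 0], "fingers": 0.65, "delta_rot": [0, 0, -6]}, {"xyz": [0.3, 3.1, 0], "fingers": 0.65, "delta_rot": [0, 0, -12]}, {"xyz": [0.7, 4.6, 0], "fingers": 0.65, "delta_rot": [0, 0, -18]}, {"xyz": [1.2, 6.1, 0], "fingers": 0.65, "delta_rot": [0, 0, -24]}, {"xyz": [1.9, 7.5, 0], "fingers": 0.65, "delta_rot": [0, 0, -30]}])

```text
clock: 6.77
tcp_pos: [0.6233, -0.1413, 0.2013]
orientation: [1.748, 2.61, -0.001]
contact_force: [-2.9, 0.1, -0.7]
grip_width: 0.0299
```

```bash
cat >> h.py <<'E'
def plan(angs,z=.2,rr=.15,off=0):
    st(); o=obs(); p=o["tcp_pos"][:2]-S; print("tool handle az",np.degrees(np.arctan2(p[1],p[0])).round(1),"r",np.hypot(*p).round(4))
    a=np.arctan2(p[1],p[0]); n=np.array([-np.sin(a),np.cos(a)]);u=np.array([np.cos(a),np.sin(a)])
    print("Ft(ccw+)",(o["contact_force"][:2]@n).round(2),"Fr",(o["contact_force"][:2]@u).round(2), "torque cw", (o["contact_force"][:2]@n*np.hypot(*p)).round(3))
    for x in angs: print(x,*cmd(*grip_pose(x,z,rr,off),o))
E
python3 - <<'E'
from h import *
plan((-62,-56,-50,-44,-38))
E
```

```text
t 6.77 tcp [ 0.6233 -0.1413  0.2013] az 22.4 tilt 0.04 F [-2.88  0.12 -0.7 ] w 0.0299 q [-0.25  0.49  0.52  1.7  -0.27  1.03  0.76]
tool handle az -67.7 r 0.1512
Ft(ccw+) -2.61 Fr -1.2 torque cw -0.395
-62 [0.19, 1.48, 0.13] [-0.0, 0.0, -5.6]
-56 [0.42, 3.03, 0.13] [-0.0, 0.0, -11.6]
-50 [0.82, 4.55, 0.13] [-0.0, 0.0, -17.6]
-44 [1.37, 6.02, 0.13] [-0.0, 0.0, -23.6]
-38 [2.08, 7.42, 0.12] [-0.0, 0.0, -29.6]
```

jog_arm(rows=[{"xyz": [0.2, 1.5, 0.1], "fingers": 0.65, "delta_rot": [0, 0, -6]}, {"xyz": [0.4, 3.0, 0.1], "fingers": 0.65, "delta_rot": [0, 0, -12]}, {"xyz": [0.8, 4.6, 0.1], "fingers": 0.65, "delta_rot": [0, 0, -18]}, {"xyz": [1.4, 6.0, 0.1], "fingers": 0.65, "delta_rot": [0, 0, -24]}, {"xyz": [2.1, 7.4, 0.1], "fingers": 0.65, "delta_rot": [0, 0, -30]}])

```text
clock: 7.18
tcp_pos: [0.685, -0.0947, 0.2017]
orientation: [1.006, 2.974, -0.004]
contact_force: [-0.9, -2.4, -0.3]
grip_width: 0.0302
```

Run:
```python
from h import *
plan((-32,-26,-20,-20,-20))
plan((-40,-46,-52,-58,-64))
```

```text
t 7.18 tcp [ 0.685  -0.0947  0.2017] az 52.6 tilt 0.18 F [-0.93 -2.44 -0.31] w 0.0302 q [-0.21  0.55  0.38  1.56 -0.22  1.07  1.14]
tool handle az -38.0 r 0.1513
Ft(ccw+) -2.49 Fr 0.77 torque cw -0.377
-32 [0.2, 1.58, 0.17] [-0.1, 0.2, -5.4]
-26 [0.43, 3.13, 0.16] [-0.1, 0.1, -11.4]
-20 [0.82, 4.65, 0.16] [-0.1, 0.1, -17.4]
-20 [0.82, 4.65, 0.16] [-0.1, 0.1, -17.4]
-20 [0.82, 4.65, 0.16] [-0.1, 0.1, -17.4]
t 7.18 tcp [ 0.685  -0.0947  0.2017] az 52.6 tilt 0.18 F [-0.93 -2.44 -0.31] w 0.0302 q [-0.21  0.55  0.38  1.56 -0.22  1.07  1.14]
tool handle az -38.0 r 0.1513
Ft(ccw+) -2.49 Fr 0.77 torque cw -0.377
-40 [0.15, -0.51, 0.17] [-0.1, 0.2, 2.6]
-46 [0.3, -2.07, 0.17] [-0.1, 0.2, 8.6]
-52 [0.62, -3.61, 0.17] [-0.1, 0.2, 14.6]
-58 [1.09, -5.11, 0.17] [-0.1, 0.2, 20.6]
-64 [1.72, -6.55, 0.17] [-0.0, 0.2, 26.6]
```

jog_arm(rows=[{"xyz": [0.2, 1.6, 0.2], "fingers": 0.65, "delta_rot": [0, 0, -6]}, {"xyz": [0.4, 3.1, 0.2], "fingers": 0.65, "delta_rot": [0, 0, -12]}, {"xyz": [0.8, 4.7, 0.2], "fingers": 0.65, "delta_rot": [0, 0, -18]}, {"xyz": [1.1, 5.5, 0.2], "fingers": 0.65, "delta_rot": [0, 0, -21]}, {"xyz": [1.1, 5.5, 0.2], "fingers": 0.65, "delta_rot": [0, 0, -21]}])

```text
clock: 7.6
tcp_pos: [0.7114, -0.0417, 0.201]
orientation: [0.439, 3.107, -0.002]
contact_force: [-0.1, 0.2, 0.2]
grip_width: 0.03
```

Run:
```python
from h import *
plan((-22,-28,-34,-40,-46))
```

```text
t 7.6 tcp [ 0.7114 -0.0417  0.201 ] az 73.9 tilt 0.25 F [-0.05  0.25  0.19] w 0.03 q [-0.22  0.57  0.28  1.5  -0.17  1.09  1.39]
tool handle az -15.4 r 0.1511
Ft(ccw+) 0.22 Fr -0.12 torque cw 0.034
-22 [0.19, -1.72, 0.1] [-0.0, 0.2, 5.9]
-28 [0.43, -3.27, 0.1] [-0.0, 0.2, 11.9]
-34 [0.83, -4.79, 0.1] [-0.0, 0.2, 17.9]
-40 [1.39, -6.25, 0.1] [0.0, 0.2, 23.9]
-46 [2.1, -7.65, 0.1] [0.0, 0.2, 29.9]
```

jog_arm(rows=[{"xyz": [0.2, -1.7, 0.1], "fingers": 0.65, "delta_rot": [0, 0, 6]}, {"xyz": [0.4, -3.3, 0.1], "fingers": 0.65, "delta_rot": [0, 0, 12]}, {"xyz": [0.8, -4.8, 0.1], "fingers": 0.65, "delta_rot": [0, 0, 18]}, {"xyz": [1.4, -6.2, 0.1], "fingers": 0.65, "delta_rot": [0, 0, 24]}, {"xyz": [2.1, -7.6, 0.1], "fingers": 0.65, "delta_rot": [0, 0, 30]}])

```text
clock: 8.02
tcp_pos: [0.6708, -0.1086, 0.2009]
orientation: [1.237, 2.882, 0.002]
contact_force: [1.4, 3.1, -1.7]
grip_width: 0.0297
```

Run:
```python
from h import *
plan((-52,-58,-64,-70,-76))
```

```text
t 8.02 tcp [ 0.6708 -0.1086  0.2009] az 43.5 tilt 0.34 F [ 1.39  3.08 -1.74] w 0.0297 q [-0.22  0.53  0.42  1.6  -0.24  1.05  1.03]
tool handle az -45.6 r 0.1499
Ft(ccw+) 3.15 Fr -1.23 torque cw 0.472
-52 [0.06, -1.68, 0.08] [0.2, 0.3, 5.5]
-58 [0.3, -3.24, 0.08] [0.2, 0.2, 11.5]
-64 [0.69, -4.76, 0.07] [0.2, 0.2, 17.5]
-70 [1.24, -6.23, 0.06] [0.3, 0.2, 23.5]
-76 [1.94, -7.63, 0.05] [0.3, 0.2, 29.5]
```

jog_arm(rows=[{"xyz": [0.1, -1.7, 0.1], "fingers": 0.65, "delta_rot": [0.1, 0, 5.5]}, {"xyz": [0.3, -3.2, 0.1], "fingers": 0.65, "delta_rot": [0.2, 0.2, 11.5]}, {"xyz": [0.7, -4.8, 0.1], "fingers": 0.65, "delta_rot": [0.2, 0.2, 17.5]}, {"xyz": [1.2, -6.2, 0.1], "fingers": 0.65, "delta_rot": [0.3, 0.2, 23.5]}, {"xyz": [1.9, -7.6, 0.1], "fingers": 0.65, "delta_rot": [0.3, 0.2, 29.5]}])

```text
clock: 8.43
tcp_pos: [0.6034, -0.1471, 0.2008]
orientation: [1.941, 2.468, 0.003]
contact_force: [2.6, 2.4, -0.8]
grip_width: 0.0298
```

Run:
```python
from h import *
plan((-82,-88,-94,-100,-106))
```

```text
t 8.43 tcp [ 0.6034 -0.1471  0.2008] az 13.6 tilt 0.16 F [ 2.59  2.38 -0.82] w 0.0298 q [-0.27  0.46  0.56  1.75 -0.29  1.01  0.63]
tool handle az -75.5 r 0.1504
Ft(ccw+) 3.11 Fr -1.66 torque cw 0.467
-82 [0.11, -1.7, 0.07] [0.2, 0.0, 5.6]
-88 [0.34, -3.25, 0.07] [0.2, -0.0, 11.6]
-94 [0.74, -4.77, 0.06] [0.2, -0.0, 17.6]
-100 [1.29, -6.24, 0.06] [0.2, -0.0, 23.6]
-106 [2.0, -7.64, 0.06] [0.2, -0.0, 29.6]
```

jog_arm(rows=[{"xyz": [0.1, -1.7, 0.1], "fingers": 0.65, "delta_rot": [0.1, 0, 5.5]}, {"xyz": [0.3, -3.2, 0.1], "fingers": 0.65, "delta_rot": [0.2, 0, 11.5]}, {"xyz": [0.7, -4.8, 0.1], "fingers": 0.65, "delta_rot": [0.2, 0, 17.5]}, {"xyz": [1.3, -6.2, 0.1], "fingers": 0.65, "delta_rot": [0.2, 0, 23.5]}, {"xyz": [2.0, -7.6, 0.1], "fingers": 0.65, "delta_rot": [0.2, 0, 29.5]}])

```text
clock: 8.85
tcp_pos: [0.5256, -0.1465, 0.2009]
orientation: [2.513, 1.882, 0.004]
contact_force: [3.4, 0.4, -2.2]
grip_width: 0.0296
```

Run:
```python
from h import *
plan((-112,-118,-124,-130,-136),z=.199)
```

```text
t 8.85 tcp [ 0.5256 -0.1465  0.2009] az -16.3 tilt 0.18 F [ 3.44  0.37 -2.22] w 0.0296 q [-0.42  0.36  0.72  1.94 -0.29  0.95  0.16]
tool handle az -105.5 r 0.1505
Ft(ccw+) 3.21 Fr -1.28 torque cw 0.484
-112 [0.12, -1.7, 0.18] [0.2, -0.0, 5.7]
-118 [0.35, -3.25, 0.18] [0.2, -0.1, 11.7]
-124 [0.75, -4.77, 0.17] [0.2, -0.1, 17.7]
-130 [1.31, -6.24, 0.17] [0.2, -0.1, 23.7]
-136 [2.01, -7.64, 0.17] [0.2, -0.1, 29.7]
```

jog_arm(rows=[{"xyz": [0.1, -1.7, 0.2], "fingers": 0.65, "delta_rot": [0.1, 0, 5.5]}, {"xyz": [0.4, -3.2, 0.2], "fingers": 0.65, "delta_rot": [0.2, 0, 11.5]}, {"xyz": [0.8, -4.8, 0.2], "fingers": 0.65, "delta_rot": [0.2, 0, 17.5]}, {"xyz": [1.3, -6.2, 0.2], "fingers": 0.65, "delta_rot": [0.2, 0, 23.5]}, {"xyz": [2.0, -7.6, 0.2], "fingers": 0.65, "delta_rot": [0.2, 0, 29.5]}])

```text
clock: 9.27
tcp_pos: [0.4592, -0.1073, 0.2]
orientation: [2.916, 1.167, 0.007]
contact_force: [2.6, -2.7, -0.2]
grip_width: 0.03
```

Run:
```python
from h import *
plan((-140,-130,-124,-118,-112),z=.199)
```

```text
t 9.27 tcp [ 0.4592 -0.1073  0.2   ] az -46.4 tilt 0.26 F [ 2.61 -2.67 -0.19] w 0.03 q [-0.66  0.23  0.89  2.1  -0.23  0.9  -0.45]
tool handle az -135.2 r 0.1502
Ft(ccw+) 3.73 Fr 0.02 torque cw 0.561
-140 [0.04, -1.25, 0.1] [0.1, -0.2, 3.6]
-130 [0.11, 1.36, 0.11] [0.2, -0.2, -6.4]
-124 [0.36, 2.91, 0.11] [0.2, -0.2, -12.4]
-118 [0.78, 4.43, 0.12] [0.2, -0.2, -18.4]
-112 [1.35, 5.89, 0.12] [0.2, -0.2, -24.4]
```

jog_arm(rows=[{"xyz": [0.1, 1.4, 0.1], "fingers": 0.65, "delta_rot": [0, 0, -6]}, {"xyz": [0.4, 2.9, 0.1], "fingers": 0.65, "delta_rot": [0, 0, -12]}, {"xyz": [0.8, 4.4, 0.1], "fingers": 0.65, "delta_rot": [0, 0, -18]}, {"xyz": [1.3, 5.9, 0.1], "fingers": 0.65, "delta_rot": [0, 0, -24]}, {"xyz": [2.1, 7.3, 0.1], "fingers": 0.65, "delta_rot": [0, 0, -30]}])

```text
clock: 9.68
tcp_pos: [0.5248, -0.1465, 0.2]
orientation: [2.512, 1.884, 0.007]
contact_force: [-2.1, -0.1, -0.1]
grip_width: 0.0298
```

Run:
```python
from h import *
plan((-100,-94,-88,-82,-76),z=.198)
```

```text
t 9.68 tcp [ 0.5248 -0.1465  0.2   ] az -16.3 tilt 0.25 F [-2.09 -0.06 -0.07] w 0.0298 q [-0.42  0.36  0.72  1.94 -0.29  0.95  0.17]
tool handle az -105.8 r 0.1507
Ft(ccw+) -2.0 Fr 0.63 torque cw -0.301
-100 [0.16, 1.51, 0.21] [0.2, -0.1, -6.3]
-94 [0.41, 3.06, 0.21] [0.2, -0.1, -12.3]
-88 [0.83, 4.58, 0.22] [0.2, -0.1, -18.3]
-82 [1.39, 6.04, 0.23] [0.2, -0.1, -24.3]
-76 [2.11, 7.43, 0.23] [0.2, -0.1, -30.3]
```

jog_arm(rows=[{"xyz": [0.2, 1.5, 0.2], "fingers": 0.65, "delta_rot": [0.2, 0, -6]}, {"xyz": [0.4, 3.1, 0.2], "fingers": 0.65, "delta_rot": [0.2, 0, -12]}, {"xyz": [0.8, 4.6, 0.2], "fingers": 0.65, "delta_rot": [0.2, 0, -18]}, {"xyz": [1.4, 6.0, 0.2], "fingers": 0.65, "delta_rot": [0.2, 0, -24]}, {"xyz": [2.1, 7.4, 0.2], "fingers": 0.65, "delta_rot": [0.2, 0, -30]}])

```text
clock: 10.1
tcp_pos: [0.6018, -0.1486, 0.1991]
orientation: [-1.938, -2.472, -0.001]
contact_force: [-2.9, -0.8, -1.4]
grip_width: 0.0297
```

Run:
```python
from h import *
plan((-70,-64,-58,-52,-46),z=.198)
```

```text
t 10.1 tcp [ 0.6018 -0.1486  0.1991] az 13.8 tilt 0.06 F [-2.87 -0.77 -1.44] w 0.0297 q [-0.27  0.46  0.56  1.76 -0.29  1.01  0.64]
tool handle az -76.3 r 0.1514
Ft(ccw+) -2.97 Fr 0.06 torque cw -0.45
-70 [0.23, 1.64, 0.11] [0.0, -0.1, -6.2]
-64 [0.48, 3.19, 0.11] [0.0, -0.1, -12.2]
-58 [0.89, 4.7, 0.11] [0.0, -0.0, -18.2]
-52 [1.46, 6.17, 0.11] [0.0, -0.0, -24.2]
-46 [2.18, 7.56, 0.11] [0.0, -0.0, -30.2]
```

jog_arm(rows=[{"xyz": [0.2, 1.6, 0.1], "fingers": 0.65, "delta_rot": [0, 0, -6]}, {"xyz": [0.5, 3.2, 0.1], "fingers": 0.65, "delta_rot": [0, 0, -12]}, {"xyz": [0.9, 4.7, 0.1], "fingers": 0.65, "delta_rot": [0, 0, -18]}, {"xyz": [1.4, 6.1, 0.1], "fingers": 0.65, "delta_rot": [0, 0, -24]}, {"xyz": [2.2, 7.5, 0.1], "fingers": 0.65, "delta_rot": [0, 0, -30]}])

```text
clock: 10.52
tcp_pos: [0.6697, -0.1116, 0.1991]
orientation: [1.231, 2.889, -0.001]
contact_force: [-1.0, -3.3, -0.6]
grip_width: 0.0301
```

Run:
```python
from h import *
plan((-40,-34,-28,-22,-16),z=.198)
```

```text
t 10.52 tcp [ 0.6697 -0.1116  0.1991] az 43.8 tilt 0.07 F [-1.01 -3.34 -0.6 ] w 0.0301 q [-0.22  0.54  0.42  1.6  -0.24  1.06  1.04]
tool handle az -46.6 r 0.1514
Ft(ccw+) -3.03 Fr 1.73 torque cw -0.459
-40 [0.22, 1.74, 0.11] [-0.0, 0.1, -6.2]
-34 [0.47, 3.29, 0.11] [-0.0, 0.1, -12.2]
-28 [0.88, 4.8, 0.11] [-0.0, 0.1, -18.2]
-22 [1.45, 6.27, 0.11] [-0.0, 0.1, -24.2]
-16 [2.17, 7.67, 0.11] [-0.0, 0.1, -30.2]
```

jog_arm(rows=[{"xyz": [0.2, 1.7, 0.1], "fingers": 0.65, "delta_rot": [0, 0, -6]}, {"xyz": [0.5, 3.3, 0.1], "fingers": 0.65, "delta_rot": [0, 0, -12]}, {"xyz": [0.9, 4.8, 0.1], "fingers": 0.65, "delta_rot": [0, 0, -18]}, {"xyz": [1.4, 6.3, 0.1], "fingers": 0.65, "delta_rot": [0, 0, -24]}, {"xyz": [2.2, 7.6, 0.1], "fingers": 0.65, "delta_rot": [0, 0, -30]}])

```text
clock: 10.93
tcp_pos: [0.7102, -0.0448, 0.1991]
orientation: [0.439, 3.108, -0.005]
contact_force: [0.0, -2.0, -0.6]
grip_width: 0.0299
```

Run:
```python
from h import *
plan((-10,-22,-28,-34,-40,-46),z=.198)
```

```text
t 10.93 tcp [ 0.7102 -0.0448  0.1991] az 73.9 tilt 0.22 F [ 0.02 -1.96 -0.55] w 0.0299 q [-0.21  0.58  0.28  1.5  -0.17  1.08  1.4 ]
tool handle az -16.7 r 0.1508
Ft(ccw+) -1.87 Fr 0.59 torque cw -0.282
-10 [0.16, 1.75, 0.11] [-0.2, 0.1, -6.1]
-22 [0.16, -1.39, 0.12] [-0.2, 0.2, 5.9]
-28 [0.4, -2.94, 0.12] [-0.1, 0.2, 11.9]
-34 [0.8, -4.46, 0.12] [-0.1, 0.2, 17.9]
-40 [1.36, -5.92, 0.13] [-0.1, 0.2, 23.9]
-46 [2.07, -7.32, 0.13] [-0.1, 0.2, 29.9]
```

jog_arm(rows=[{"xyz": [0.2, 1.7, 0.1], "fingers": 0.65, "delta_rot": [0, 0, -6]}, {"xyz": [0.4, 3.3, 0.1], "fingers": 0.65, "delta_rot": [0, 0, -12]}, {"xyz": [0.8, 4.8, 0.1], "fingers": 0.65, "delta_rot": [0, 0, -18]}, {"xyz": [1.2, 5.7, 0.1], "fingers": 0.65, "delta_rot": [0, 0, -22]}, {"xyz": [1.2, 5.7, 0.1], "fingers": 0.65, "delta_rot": [0, 0, -22]}])

```text
clock: 11.35
tcp_pos: [0.7151, 0.0155, 0.1991]
orientation: [-0.167, 3.134, -0.004]
contact_force: [0.6, 0.5, 0.1]
grip_width: 0.03
```

Run:
```python
from h import *
plan((-2,-8,-14,-20,-26),z=.198)
```

```text
t 11.35 tcp [0.7151 0.0155 0.1991] az 96.1 tilt 0.23 F [0.65 0.5  0.09] w 0.03 q [-0.23  0.57  0.18  1.49 -0.11  1.09  1.65]
tool handle az 6.5 r 0.1503
Ft(ccw+) 0.43 Fr 0.7 torque cw 0.064
-2 [0.17, -2.22, 0.11] [-0.1, 0.2, 8.1]
-8 [0.48, -3.76, 0.11] [-0.1, 0.2, 14.1]
-14 [0.94, -5.26, 0.12] [-0.1, 0.2, 20.1]
-20 [1.55, -6.7, 0.12] [-0.1, 0.2, 26.1]
-26 [2.32, -8.07, 0.12] [-0.1, 0.2, 32.1]
```

jog_arm(rows=[{"xyz": [0.1, -1.7, 0.1], "fingers": 0.65, "delta_rot": [0, 0, 6]}, {"xyz": [0.4, -3.3, 0.1], "fingers": 0.65, "delta_rot": [0, 0.2, 12]}, {"xyz": [0.8, -4.8, 0.1], "fingers": 0.65, "delta_rot": [0, 0.2, 18]}, {"xyz": [1.4, -6.2, 0.1], "fingers": 0.65, "delta_rot": [0, 0.2, 24]}, {"xyz": [2.1, -7.6, 0.1], "fingers": 0.65, "delta_rot": [0, 0.2, 30]}])

```text
clock: 11.77
tcp_pos: [0.7027, -0.062, 0.1987]
orientation: [0.664, 3.07, 0.001]
contact_force: [1.2, 5.5, -1.4]
grip_width: 0.0302
```

Run:
```python
from h import *
plan((-29,-34,-39,-44,-49),z=.198)
```

```text
t 11.77 tcp [ 0.7027 -0.062   0.1987] az 65.6 tilt 0.07 F [ 1.22  5.48 -1.39] w 0.0302 q [-0.21  0.57  0.32  1.52 -0.19  1.08  1.3 ]
tool handle az -23.8 r 0.1497
Ft(ccw+) 5.51 Fr -1.1 torque cw 0.824
-29 [0.01, -1.35, 0.07] [0.0, 0.0, 4.6]
-34 [0.17, -2.65, 0.07] [0.0, 0.0, 9.6]
-39 [0.45, -3.93, 0.07] [0.0, 0.0, 14.6]
-44 [0.83, -5.18, 0.07] [0.0, 0.0, 19.6]
-49 [1.33, -6.39, 0.07] [0.1, 0.0, 24.6]
```

jog_arm(rows=[{"xyz": [0, -0.4, 0.1], "fingers": 0.65, "delta_rot": [0, 0, 1.5]}, {"xyz": [0, -0.8, 0.1], "fingers": 0.65, "delta_rot": [0, 0, 3]}, {"xyz": [0, -1.2, 0.1], "fingers": 0.65, "delta_rot": [0, 0, 4.5]}, {"xyz": [0.1, -1.6, 0.1], "fingers": 0.65, "delta_rot": [0, 0, 6]}, {"xyz": [0.1, -2.0, 0.1], "fingers": 0.65, "delta_rot": [0, 0, 7.5]}])

```text
clock: 12.18
tcp_pos: [0.6943, -0.0785, 0.1983]
orientation: [0.863, 3.018, 0.003]
contact_force: [1.4, 4.5, 2.6]
grip_width: 0.0299
```

Run:
```python
from h import *
plan((-35,-37,-39,-41,-43),z=.198)
```

```text
t 12.18 tcp [ 0.6943 -0.0785  0.1983] az 58.1 tilt 0.18 F [1.37 4.52 2.61] w 0.0299 q [-0.21  0.56  0.35  1.54 -0.21  1.07  1.2 ]
tool handle az -30.9 r 0.1498
Ft(ccw+) 4.58 Fr -1.15 torque cw 0.686
-35 [-0.0, -1.06, 0.02] [0.2, 0.1, 3.1]
-37 [0.03, -1.59, 0.02] [0.2, 0.1, 5.1]
-39 [0.09, -2.11, 0.02] [0.2, 0.1, 7.1]
-41 [0.16, -2.62, 0.02] [0.2, 0.1, 9.1]
-43 [0.25, -3.14, 0.02] [0.2, 0.1, 11.1]
```

jog_arm(rows=[{"xyz": [0, -0.5, 0], "fingers": 0.65, "delta_rot": [0, 0, 2]}, {"xyz": [0, -1.0, 0], "fingers": 0.65, "delta_rot": [0, 0, 4]}, {"xyz": [0, -1.6, 0], "fingers": 0.65, "delta_rot": [0, 0, 6]}, {"xyz": [0.1, -2.1, 0], "fingers": 0.65, "delta_rot": [0, 0, 8]}, {"xyz": [0.2, -2.6, 0], "fingers": 0.65, "delta_rot": [0, 0, 10]}])

```text
clock: 12.6
tcp_pos: [0.679, -0.0988, 0.1981]
orientation: [1.125, 2.931, 0.005]
contact_force: [3.2, 4.3, -1.5]
grip_width: 0.0304
```

Run:
```python
from h import *
plan((-45,-50),z=.198)
```

```text
t 12.6 tcp [ 0.679  -0.0988  0.1981] az 48.0 tilt 0.23 F [ 3.23  4.35 -1.52] w 0.0304 q [-0.22  0.55  0.4   1.58 -0.24  1.06  1.08]
tool handle az -40.7 r 0.1493
Ft(ccw+) 5.4 Fr -0.38 torque cw 0.807
-45 [-0.06, -1.13, 0.01] [0.2, 0.1, 3.0]
-50 [0.07, -2.44, 0.0] [0.2, 0.0, 8.0]
```

jog_arm(rows=[{"xyz": [0, -0.5, 0], "fingers": 0.65, "delta_rot": [0, 0, 2]}, {"xyz": [0, -1.0, 0], "fingers": 0.65, "delta_rot": [0, 0, 4]}, {"xyz": [0, -1.6, 0], "fingers": 0.65, "delta_rot": [0.1, 0, 6]}, {"xyz": [0.1, -2.1, 0], "fingers": 0.65, "delta_rot": [0.1, 0, 8]}, {"xyz": [0.2, -2.6, 0], "fingers": 0.65, "delta_rot": [0.2, 0, 10]}])

```text
clock: 13.02
tcp_pos: [0.6607, -0.116, 0.1979]
orientation: [1.379, 2.821, 0.002]
contact_force: [4.1, 4.2, -1.6]
grip_width: 0.0299
```

Run:
```python
from h import *
plan((-55,-60),z=.198)
```

```text
t 13.02 tcp [ 0.6607 -0.116   0.1979] az 37.9 tilt 0.11 F [ 4.13  4.24 -1.56] w 0.0299 q [-0.23  0.53  0.44  1.62 -0.25  1.04  0.95]
tool handle az -50.4 r 0.1487
Ft(ccw+) 5.88 Fr -0.63 torque cw 0.875
-55 [-0.11, -1.21, -0.01] [0.1, 0.1, 2.9]
-60 [0.01, -2.51, -0.01] [0.1, 0.0, 7.9]
```

jog_arm(rows=[{"xyz": [-0.1, -0.5, 0], "fingers": 0.65, "delta_rot": [0, 0, 2]}, {"xyz": [-0.1, -1.0, 0], "fingers": 0.65, "delta_rot": [0, 0, 4]}, {"xyz": [-0.1, -1.5, 0], "fingers": 0.65, "delta_rot": [0.1, 0, 5.5]}, {"xyz": [0, -2.0, 0], "fingers": 0.65, "delta_rot": [0.1, 0, 7]}, {"xyz": [0, -2.4, 0], "fingers": 0.65, "delta_rot": [0.1, 0, 8]}])

```text
clock: 13.43
tcp_pos: [0.6421, -0.1293, 0.1977]
orientation: [1.573, 2.719, 0.002]
contact_force: [2.5, 7.1, -1.5]
grip_width: 0.0297
```

Run:
```python
from h import *
plan((-65,-70),z=.198)
```

```text
t 13.43 tcp [ 0.6421 -0.1293  0.1977] az 29.9 tilt 0.08 F [ 2.51  7.05 -1.55] w 0.0297 q [-0.24  0.51  0.48  1.67 -0.27  1.03  0.85]
tool handle az -59.2 r 0.1489
Ft(ccw+) 5.77 Fr -4.77 torque cw 0.859
-65 [-0.06, -1.52, -0.03] [0.1, -0.0, 4.9]
-70 [0.11, -2.82, -0.03] [0.1, -0.0, 9.9]
```

Run:
```python
from h import *
o=obs();p=o["tcp_pos"][:2]-S;a=np.arctan2(p[1],p[0]);n=np.array([-np.sin(a),np.cos(a)]);u=np.array([np.cos(a),np.sin(a)])
L=[]
for i in range(8):
    im=imaging.grab_frame("side"); o=obs(); f=o["contact_force"][:2]; L.append([f@n,f@u]); 
print(np.round(L,2).tolist(),np.mean(L,0)); 
plan((-65,-70),z=.198)
x,y=(280,150);cv2.imwrite("pics/side8c.png",cv2.resize(im[y:y+75,x:x+100],None,fx=8,fy=8,interpolation=cv2.INTER_CUBIC))
```

```text
[[5.05, -3.13], [3.35, -2.52], [3.86, -3.26], [4.06, -1.53], [4.04, -2.49], [3.63, -3.39], [3.3, -3.45], [4.52, -2.81]] [ 3.97680254 -2.82165207]
t 13.83 tcp [ 0.6418 -0.1306  0.1979] az 29.9 tilt 0.04 F [2.44 4.72 0.24] w 0.0299 q [-0.24  0.51  0.48  1.67 -0.27  1.03  0.85]
tool handle az -59.5 r 0.1498
Ft(ccw+) 4.5 Fr -2.83 torque cw 0.674
-65 [0.03, -1.43, -0.01] [0.0, 0.0, 4.9]
-70 [0.2, -2.73, -0.01] [0.0, 0.0, 9.9]
```

View pics/side8c.png

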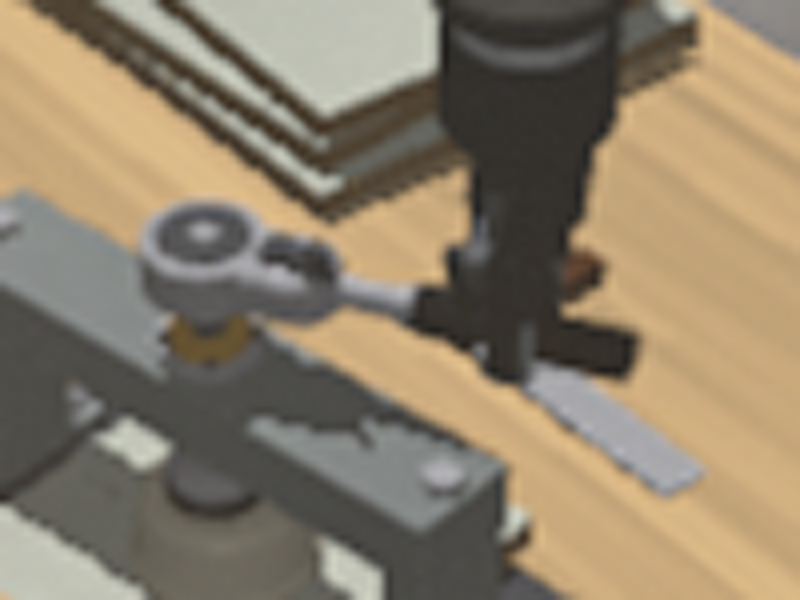

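jog_arm(rows=[{"xyz": [0, -0.5, 0], "fingers": 0.65, "delta_rot": [0, 0, 2]}, {"xyz": [0, -1.0, 0], "fingers": 0.65, "delta_rot": [0, 0, 3.5]}, {"xyz": [0, -1.5, 0], "fingers": 0.65, "delta_rot": [0, 0, 5]}, {"xyz": [0.1, -2.0, 0], "fingers": 0.65, "delta_rot": [0, 0, 6.5]}, {"xyz": [0.1, -2.4, 0], "fingers": 0.65, "delta_rot": [0, 0, 8]}])

```text
clock: 14.25
tcp_pos: [0.6211, -0.1407, 0.1977]
orientation: [1.758, 2.602, 0.002]
contact_force: [4.7, 5.7, -1.7]
grip_width: 0.0295
```

Run:
```python
from h import *
plan((-75,-80),z=.198)
```

```text
t 14.25 tcp [ 0.6211 -0.1407  0.1977] az 21.9 tilt 0.11 F [ 4.73  5.7  -1.71] w 0.0295 q [-0.25  0.49  0.52  1.71 -0.28  1.01  0.75]
tool handle az -68.3 r 0.1498
Ft(ccw+) 6.51 Fr -3.55 torque cw 0.975
-75 [0.09, -1.74, -0.03] [0.1, 0.0, 6.9]
-80 [0.3, -3.03, -0.03] [0.1, 0.0, 11.9]
```

jog_arm(rows=[{"xyz": [0, -0.4, 0], "fingers": 0.65, "delta_rot": [0, 0, 1.5]}, {"xyz": [0, -0.8, 0], "fingers": 0.65, "delta_rot": [0, 0, 3]}, {"xyz": [0.1, -1.2, 0], "fingers": 0.65, "delta_rot": [0, 0, 4.5]}, {"xyz": [0.1, -1.6, 0], "fingers": 0.65, "delta_rot": [0, 0, 6]}, {"xyz": [0.1, -1.9, 0], "fingers": 0.65, "delta_rot": [0, 0, 7]}])

```text
clock: 14.67
tcp_pos: [0.6042, -0.1462, 0.1978]
orientation: [1.914, 2.488, 0.005]
contact_force: [6.8, 5.3, -2.0]
grip_width: 0.0299
```

Run:
```python
from h import *
plan((-75,-80),z=.198)
```

```text
t 14.67 tcp [ 0.6042 -0.1462  0.1978] az 14.9 tilt 0.24 F [ 6.8   5.32 -2.02] w 0.0299 q [-0.27  0.46  0.56  1.76 -0.29  1.    0.65]
tool handle az -75.2 r 0.1497
Ft(ccw+) 7.94 Fr -3.4 torque cw 1.188
-75 [-0.03, 0.04, -0.02] [0.2, 0.0, -0.1]
-80 [0.02, -1.27, -0.02] [0.2, 0.0, 4.9]
```

jog_arm(rows=[{"xyz": [0, 0.3, 0], "fingers": 0.65, "delta_rot": [0, 0, 0]}, {"xyz": [0, 0.3, 0], "fingers": 0.4, "delta_rot": [0, 0, 0]}, {"xyz": [0, 0.3, 0], "fingers": 0.4, "delta_rot": [0, 0, 0]}, {"xyz": [0, 0.3, -1], "fingers": 0.4, "delta_rot": [0, 0, 0]}, {"xyz": [0, 0.3, -3.5], "fingers": 0.4, "delta_rot": [0, 0, 0]}])

```text
clock: 15.08
tcp_pos: [0.6044, -0.1458, 0.2305]
orientation: [-1.915, -2.487, 0.003]
contact_force: [-0.8, -0.6, 0.4]
grip_width: 0.0512
```

jog_arm(rows=[{"xyz": [0, 0, -3], "fingers": 0.4, "delta_rot": [0, 0, 0]}, {"xyz": [0, 0, -6], "fingers": 0.4, "delta_rot": [0, 0, 0]}, {"xyz": [0, 3, -7], "fingers": 0.4, "delta_rot": [0, 0, 0]}, {"xyz": [0, 6, -7], "fingers": 0.4, "delta_rot": [0, 0, 0]}, {"xyz": [0, 9, -7], "fingers": 0.4, "delta_rot": [0, 0, 0]}])

```text
clock: 15.5
tcp_pos: [0.6922, -0.1243, 0.3031]
orientation: [-1.919, -2.487, 0.002]
contact_force: [0.0, -0.4, -0.3]
grip_width: 0.0514
```

Run:
```python
from h import *
st()
im=imaging.grab_frame("side"); 
print([(d["position"],d["conf"]) for d in imaging.tip_of("side","lever_tip")[:2]],[(d["position"],d["conf"]) for d in imaging.tip_of("side","grip")[:2]])
a=np.radians(-74);u=np.array([np.cos(a),np.sin(a)])
print("grip exp",proj("side",[*(S+.15*u),.208]))
for l in(-.45,.45):
    b=a+l;t=S+.036*u+.026*np.array([np.cos(b),np.sin(b)]);print(l,proj("side",[*t,.233]))
x,y=(280,140);cv2.imwrite("pics/side9c.png",cv2.resize(im[y:y+75,x:x+100],None,fx=8,fy=8,interpolation=cv2.INTER_CUBIC))
cv2.imwrite("pics/side9.png",im)
```

```text
t 15.5 tcp [ 0.6922 -0.1243  0.3031] az 14.7 tilt 0.07 F [ 0.02 -0.35 -0.34] w 0.0514 q [-0.28  0.52  0.58  1.42 -0.29  1.28  0.57]
[([319.6, 178.3], 0.45)] [([342.8, 191.5], 0.68)]
grip exp [340.1328438  197.93697512]
-0.45 [316.67448094 184.45259518]
0.45 [320.54125912 181.16087639]
```

View pics/side9c.png

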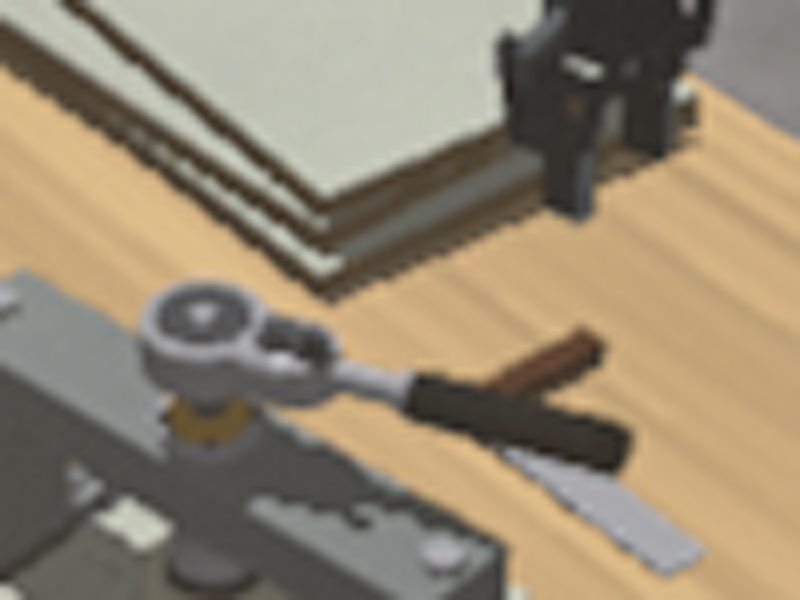

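View pics/side9.png

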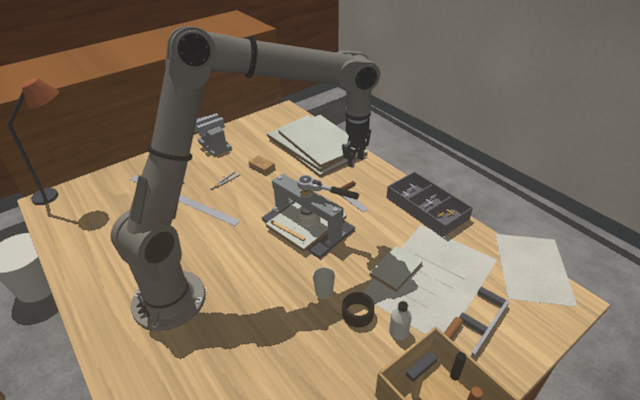

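Run:
```python
from h import *
q=atz("side",(344.75,192.5),.208)[:2]-S; print(np.degrees(np.arctan2(q[1],q[0])),np.hypot(*q))
q=atz("side",(342.8,191.5),.208)[:2]-S; print(np.degrees(np.arctan2(q[1],q[0])),np.hypot(*q))
for az in(-56,-60,-64):
  a=np.radians(az);u=np.array([np.cos(a),np.sin(a)])
  for l in(-.45,.45):
    b=a+l;t=S+.036*u+.026*np.array([np.cos(b),np.sin(b)]);print(az,l,proj("side",[*t,.233]))
print(S,proj("side",[*S,.221]))
im=imaging.grab_frame("top"); x,y=(290,170)
cv2.imwrite("pics/top9c.png",cv2.resize(im[y:y+75,x:x+100],None,fx=8,fy=8,interpolation=cv2.INTER_CUBIC))
im=imaging.grab_frame("side"); x,y=(295,170)
cv2.imwrite("pics/side10c.png",cv2.resize(im[y:y+30,x:x+40],None,fx=20,fy=20,interpolation=cv2.INTER_CUBIC))
print(imaging.tip_of("side","lever_tip")[:1])
```

```text
-61.171531820156055 0.15033445444351048
-60.133369988280236 0.14213234145451928
-56 -0.45 [320.04845018 181.75532762]
-56 0.45 [322.06278679 177.97744526]
-60 -0.45 [319.42210781 182.40357115]
-60 0.45 [321.86884308 178.70068158]
-64 -0.45 [318.72241953 183.02664063]
-64 0.45 [321.59164672 179.41789983]
[ 0.5658 -0.0015] [305.2230042  179.56679257]
[{'position': [320.1, 180.7], 'conf': 0.54}]
```

View pics/top9c.png

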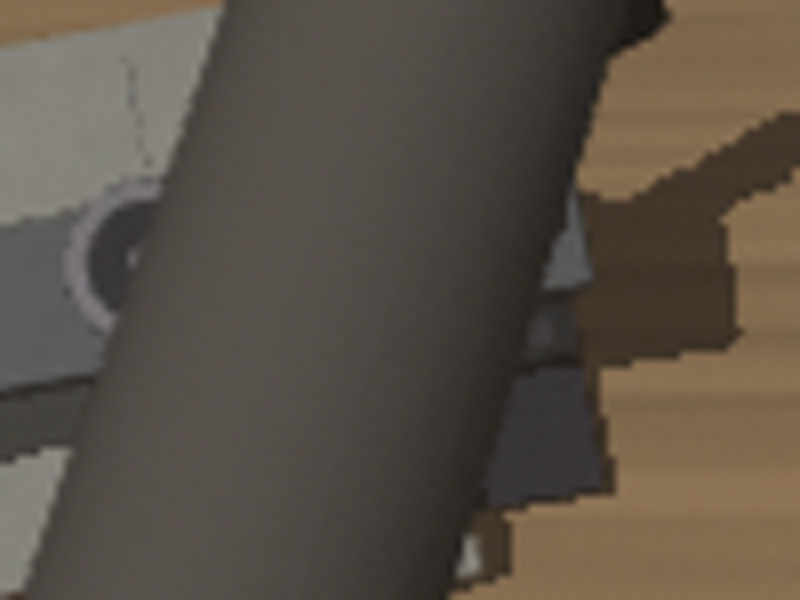

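View pics/side10c.png

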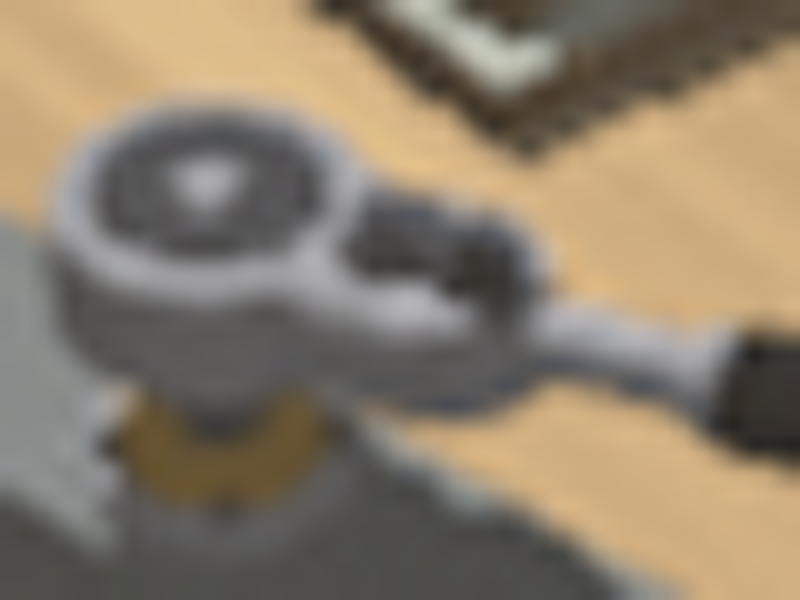

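Run:
```python
from h import *
st(); print(cmd(*grip_pose(-61,.25)),cmd(*grip_pose(-61,.198)))
```

```text
t 15.8 tcp [ 0.6904 -0.1247  0.3007] az 14.7 tilt 0.24 F [-0.08 -0.23  0.4 ] w 0.0511 q [-0.28  0.52  0.58  1.43 -0.29  1.28  0.57]
([0.54, -5.2, 5.09], [-0.2, -0.0, -14.3]) ([0.54, -5.17, 10.29], [-0.2, -0.0, -14.3])
```

jog_arm(rows=[{"xyz": [0.3, -2.6, 2], "fingers": 0.4, "delta_rot": [0, 0, -7]}, {"xyz": [0.5, -5.2, 4.5], "fingers": 0.4, "delta_rot": [0, 0, -14.3]}, {"xyz": [0.5, -5.2, 5.5], "fingers": 0.4, "delta_rot": [-0.2, 0, -14.3]}, {"xyz": [0.5, -5.2, 8], "fingers": 0.4, "delta_rot": [-0.2, 0, -14.3]}, {"xyz": [0.5, -5.2, 10.2], "fingers": 0.4, "delta_rot": [-0.2, 0, -14.3]}])

```text
clock: 16.22
tcp_pos: [0.6369, -0.1346, 0.1993]
orientation: [-1.599, -2.704, -0.001]
contact_force: [-0.0, 0.4, -0.1]
grip_width: 0.0512
```

jog_arm(rows=[{"xyz": [0, 0, 0.1], "fingers": 0.4, "delta_rot": [0, 0, 0]}, {"xyz": [0, 0, 0.1], "fingers": 0.55, "delta_rot": [0, 0, 0]}, {"xyz": [0, 0, 0.1], "fingers": 0.65, "delta_rot": [0, 0, 0]}, {"xyz": [0, 0, 0.1], "fingers": 0.65, "delta_rot": [0, 0, 0]}, {"xyz": [0, 0, 0.1], "fingers": 0.65, "delta_rot": [0, 0, 0]}])

```text
clock: 16.63
tcp_pos: [0.6377, -0.1349, 0.2]
orientation: [1.598, 2.702, 0.003]
contact_force: [0.1, 0.3, 0.9]
grip_width: 0.0298
```

Run:
```python
from h import *
plan((-61,-62,-63,-64,-65,-66),z=.198)
```

```text
t 16.63 tcp [ 0.6377 -0.1349  0.2   ] az 28.8 tilt 0.16 F [0.07 0.34 0.92] w 0.0298 q [-0.24  0.5   0.5   1.67 -0.27  1.03  0.85]
tool handle az -61.7 r 0.1516
Ft(ccw+) 0.22 Fr -0.27 torque cw 0.033
-61 [0.16, 0.18, 0.2] [0.1, 0.1, -0.2]
-62 [0.16, -0.08, 0.2] [0.1, 0.1, 0.8]
-63 [0.16, -0.34, 0.19] [0.1, 0.1, 1.8]
-64 [0.18, -0.61, 0.19] [0.1, 0.1, 2.8]
-65 [0.19, -0.87, 0.19] [0.1, 0.1, 3.8]
-66 [0.21, -1.13, 0.19] [0.1, 0.1, 4.8]
```

jog_arm(rows=[{"xyz": [0.2, -0.2, 0.2], "fingers": 0.65, "delta_rot": [0, 0, 1]}, {"xyz": [0.2, -0.4, 0.2], "fingers": 0.65, "delta_rot": [0, 0, 2]}, {"xyz": [0.2, -0.6, 0.2], "fingers": 0.65, "delta_rot": [0, 0, 2.5]}, {"xyz": [0.2, -0.8, 0.2], "fingers": 0.65, "delta_rot": [0, 0, 3]}, {"xyz": [0.2, -1.0, 0.2], "fingers": 0.65, "delta_rot": [0, 0, 4]}])

```text
clock: 17.05
tcp_pos: [0.6286, -0.1376, 0.1986]
orientation: [1.691, 2.643, 0.005]
contact_force: [3.0, 1.2, 2.3]
grip_width: 0.0299
```

Run:
```python
from h import *
plan((-66,),z=.198)
```

```text
t 17.05 tcp [ 0.6286 -0.1376  0.1986] az 24.8 tilt 0.26 F [3.04 1.24 2.26] w 0.0299 q [-0.25  0.49  0.52  1.7  -0.28  1.02  0.79]
tool handle az -65.2 r 0.1499
Ft(ccw+) 3.28 Fr 0.14 torque cw 0.491
-66 [-0.01, -0.21, 0.06] [0.3, 0.1, 0.8]
```

jog_arm(rows=[{"xyz": [0, -0.2, 0], "fingers": 0.65, "delta_rot": [0, 0, 1]}, {"xyz": [0, -0.4, 0], "fingers": 0.65, "delta_rot": [0, 0, 2]}, {"xyz": [0, -0.6, 0], "fingers": 0.65, "delta_rot": [0, 0, 2.5]}, {"xyz": [0, -0.8, 0], "fingers": 0.65, "delta_rot": [0, 0, 3]}, {"xyz": [0, -1.0, 0], "fingers": 0.65, "delta_rot": [0, 0, 4]}])

```text
clock: 17.47
tcp_pos: [0.6196, -0.1412, 0.1985]
orientation: [1.784, 2.583, 0.006]
contact_force: [3.1, 3.8, 1.4]
grip_width: 0.0302
```

Run:
```python
from h import *
plan((-70,),z=.198)
```

```text
t 17.47 tcp [ 0.6196 -0.1412  0.1985] az 20.7 tilt 0.28 F [3.09 3.84 1.43] w 0.0302 q [-0.26  0.48  0.54  1.72 -0.29  1.01  0.74]
tool handle az -68.9 r 0.1497
Ft(ccw+) 4.27 Fr -2.48 torque cw 0.639
-70 [-0.03, -0.28, 0.05] [0.3, 0.0, 0.7]
```

jog_arm(rows=[{"xyz": [0, -0.3, 0], "fingers": 0.65, "delta_rot": [0, 0, 1]}, {"xyz": [0, -0.5, 0], "fingers": 0.65, "delta_rot": [0, 0, 2]}, {"xyz": [0, -0.8, 0], "fingers": 0.65, "delta_rot": [0.1, 0, 3]}, {"xyz": [0, -1.0, 0], "fingers": 0.65, "delta_rot": [0.1, 0, 4]}, {"xyz": [0, -1.2, 0], "fingers": 0.65, "delta_rot": [0.2, 0, 5]}])

```text
clock: 17.88
tcp_pos: [0.6088, -0.1446, 0.1985]
orientation: [1.897, 2.503, 0.004]
contact_force: [5.4, 3.9, -0.2]
grip_width: 0.0301
```

Run:
```python
from h import *
plan((-75,),z=.198)
```

```text
t 17.88 tcp [ 0.6088 -0.1446  0.1985] az 15.7 tilt 0.16 F [ 5.42  3.92 -0.23] w 0.0301 q [-0.28  0.47  0.56  1.74 -0.29  1.01  0.67]
tool handle az -73.3 r 0.1494
Ft(ccw+) 6.32 Fr -2.2 torque cw 0.944
-75 [-0.06, -0.45, 0.05] [0.2, -0.0, 0.7]
```

jog_arm(rows=[{"xyz": [0, -0.2, 0], "fingers": 0.65, "delta_rot": [0, 0, 1]}, {"xyz": [0, -0.4, 0], "fingers": 0.65, "delta_rot": [0, 0, 1.5]}, {"xyz": [0, -0.6, 0], "fingers": 0.65, "delta_rot": [0.1, 0, 2]}, {"xyz": [0, -0.7, 0], "fingers": 0.65, "delta_rot": [0.1, 0, 3]}, {"xyz": [0, -0.8, 0], "fingers": 0.65, "delta_rot": [0.2, 0, 3]}])

```text
clock: 18.3
tcp_pos: [0.6017, -0.1463, 0.1986]
orientation: [-1.964, -2.452, -0.001]
contact_force: [6.5, 3.1, -1.6]
grip_width: 0.0297
```

Run:
```python
from h import *
plan((-75,),z=.198)
```

```text
t 18.3 tcp [ 0.6017 -0.1463  0.1986] az 12.6 tilt 0.05 F [ 6.45  3.14 -1.58] w 0.0297 q [-0.29  0.47  0.58  1.76 -0.29  1.    0.62]
tool handle az -76.1 r 0.1492
Ft(ccw+) 7.02 Fr -1.49 torque cw 1.047
-75 [-0.07, 0.28, 0.06] [0.0, -0.0, -2.4]
```

jog_arm(rows=[{"xyz": [0, -0.2, 0], "fingers": 0.65, "delta_rot": [0, 0, 0.5]}, {"xyz": [0, -0.3, 0], "fingers": 0.65, "delta_rot": [0, 0, 1]}, {"xyz": [0, -0.5, 0], "fingers": 0.65, "delta_rot": [0, 0, 1.5]}, {"xyz": [0, -0.6, 0], "fingers": 0.65, "delta_rot": [0, 0, 2]}, {"xyz": [0, -0.7, 0], "fingers": 0.65, "delta_rot": [0, 0, 2.5]}])

```text
clock: 18.72
tcp_pos: [0.5956, -0.1475, 0.1985]
orientation: [2.017, 2.407, 0.003]
contact_force: [6.4, 2.6, -2.6]
grip_width: 0.0301
```

Run:
```python
from h import *
plan((-75,),z=.198)
```

```text
t 18.72 tcp [ 0.5956 -0.1475  0.1985] az 10.1 tilt 0.13 F [ 6.42  2.56 -2.61] w 0.0301 q [-0.29  0.46  0.59  1.77 -0.3   1.    0.59]
tool handle az -78.5 r 0.149
Ft(ccw+) 6.81 Fr -1.22 torque cw 1.014
-75 [-0.05, 0.91, 0.06] [0.1, -0.0, -4.9]
```

jog_arm(rows=[{"xyz": [0, -0.2, 0], "fingers": 0.65, "delta_rot": [0, 0, 0.5]}, {"xyz": [0, -0.4, 0], "fingers": 0.65, "delta_rot": [0, 0, 1.5]}, {"xyz": [0, -0.6, 0], "fingers": 0.65, "delta_rot": [0, 0, 2.5]}, {"xyz": [0, -0.8, 0], "fingers": 0.65, "delta_rot": [0, 0, 3]}, {"xyz": [0, -1.0, 0], "fingers": 0.65, "delta_rot": [0, 0, 4]}])

```text
clock: 19.13
tcp_pos: [0.5866, -0.1489, 0.1984]
orientation: [2.1, 2.334, 0.005]
contact_force: [6.8, 2.5, -3.2]
grip_width: 0.0297
```

Run:
```python
from h import *
plan((-75,),z=.198)
```

```text
t 19.13 tcp [ 0.5866 -0.1489  0.1984] az 6.0 tilt 0.22 F [ 6.77  2.53 -3.21] w 0.0297 q [-0.31  0.45  0.61  1.8  -0.3   0.99  0.53]
tool handle az -82.0 r 0.1488
Ft(ccw+) 7.05 Fr -1.56 torque cw 1.05
-75 [0.06, 1.82, 0.05] [0.2, 0.0, -9.0]
```

jog_arm(rows=[{"xyz": [0, 0.4, 0], "fingers": 0.65, "delta_rot": [0, 0, -2]}, {"xyz": [0, 0.8, 0], "fingers": 0.65, "delta_rot": [0, 0, -4]}, {"xyz": [0, 1.2, 0], "fingers": 0.65, "delta_rot": [0, 0, -5]}, {"xyz": [0.1, 1.6, 0], "fingers": 0.65, "delta_rot": [0, 0, -6]}, {"xyz": [0.1, 1.8, 0], "fingers": 0.65, "delta_rot": [0, 0, -7]}])

```text
clock: 19.55
tcp_pos: [0.6043, -0.1464, 0.1983]
orientation: [1.953, 2.458, 0.003]
contact_force: [1.4, 1.5, 1.3]
grip_width: 0.0298
```

Run:
```python
from h import *
plan((-67,),z=.198)
```

```text
t 19.55 tcp [ 0.6043 -0.1464  0.1983] az 13.1 tilt 0.17 F [1.37 1.46 1.26] w 0.0298 q [-0.28  0.47  0.57  1.75 -0.3   1.    0.63]
tool handle az -75.1 r 0.1499
Ft(ccw+) 1.7 Fr -1.06 torque cw 0.254
-67 [0.21, 2.12, 0.03] [0.2, 0.0, -9.9]
```

jog_arm(rows=[{"xyz": [0, 0.3, 0], "fingers": 0.65, "delta_rot": [0, 0, -1]}, {"xyz": [0, 0.6, 0], "fingers": 0.65, "delta_rot": [0, 0, -2]}, {"xyz": [0, 0.9, 0], "fingers": 0.65, "delta_rot": [0, 0, -3]}, {"xyz": [0, 1.2, 0], "fingers": 0.65, "delta_rot": [0, 0, -4]}, {"xyz": [0, 1.2, 0], "fingers": 0.65, "delta_rot": [0, 0, -4]}])

```text
clock: 19.97
tcp_pos: [0.6163, -0.1436, 0.1981]
orientation: [1.864, 2.526, 0.002]
contact_force: [0.4, 0.8, 0.5]
grip_width: 0.0302
```

Run:
```python
from h import *
plan((-67,),z=.198)
```

```text
t 19.97 tcp [ 0.6163 -0.1436  0.1981] az 17.1 tilt 0.16 F [0.39 0.79 0.49] w 0.0302 q [-0.27  0.48  0.55  1.73 -0.29  1.01  0.69]
tool handle az -70.4 r 0.1508
Ft(ccw+) 0.63 Fr -0.61 torque cw 0.096
-67 [0.14, 0.89, 0.02] [0.1, 0.1, -5.9]
```

jog_arm(rows=[{"xyz": [0, 0.3, 0], "fingers": 0.65, "delta_rot": [0, 0, 0]}, {"xyz": [0, 0.3, 0], "fingers": 0.4, "delta_rot": [0, 0, 0]}, {"xyz": [0, 0.3, 0], "fingers": 0.4, "delta_rot": [0, 0, 0]}, {"xyz": [0, 0.3, -1], "fingers": 0.4, "delta_rot": [0, 0, 0]}, {"xyz": [0, 0.3, -4], "fingers": 0.4, "delta_rot": [0, 0, 0]}])

```text
clock: 20.38
tcp_pos: [0.6163, -0.1418, 0.2349]
orientation: [-1.863, -2.524, 0.004]
contact_force: [0.5, 0.2, -0.1]
grip_width: 0.051
```

jog_arm(rows=[{"xyz": [0, 0, -3], "fingers": 0.4, "delta_rot": [0, 0, 0]}, {"xyz": [0, 0, -6], "fingers": 0.4, "delta_rot": [0, 0, 0]}, {"xyz": [0, 3, -8], "fingers": 0.4, "delta_rot": [0, 0, 0]}, {"xyz": [-2, 6, -8], "fingers": 0.4, "delta_rot": [0, 0, 0]}, {"xyz": [-4, 9, -8], "fingers": 0.4, "delta_rot": [0, 0, 0]}])

```text
clock: 20.8
tcp_pos: [0.7166, -0.1522, 0.3182]
orientation: [-1.861, -2.529, -0.002]
contact_force: [-0.3, -0.3, 0.3]
grip_width: 0.0514
```

jog_arm(rows=[{"xyz": [0, 0, 0], "fingers": 0.4, "delta_rot": [0, 0, 0]}, {"xyz": [0, 0, 0], "fingers": 0.4, "delta_rot": [0, 0, 0]}, {"xyz": [0, 0, 0], "fingers": 0.4, "delta_rot": [0, 0, 0]}, {"xyz": [0, 0, 0], "fingers": 0.4, "delta_rot": [0, 0, 0]}, {"xyz": [0, 0, 0], "fingers": 0.4, "delta_rot": [0, 0, 0]}])

```text
clock: 21.22
tcp_pos: [0.7157, -0.1523, 0.3192]
orientation: [-1.862, -2.529, -0.003]
contact_force: [-0.4, -0.7, 0.0]
grip_width: 0.0511
```

Run:
```python
from h import *
st()
im=imaging.grab_frame("side"); x,y=(280,140)
cv2.imwrite("pics/side11c.png",cv2.resize(im[y:y+75,x:x+100],None,fx=8,fy=8,interpolation=cv2.INTER_CUBIC))
cv2.imwrite("pics/side11.png",im)
g=imaging.tip_of("side","grip"); print([(d["position"],d["conf"]) for d in g[:2]],[(d["position"],d["conf"]) for d in imaging.tip_of("side","lever_tip")[:2]])
for az in range(-78,-54,4):
  a=np.radians(az);u=np.array([np.cos(a),np.sin(a)]);b=a-.45;c=a+.45
  print(az,"grip",proj("side",[*(S+.15*u),.208]).round(1),"end",proj("side",[*(S+.2*u),.208]).round(1),"lev-",proj("side",[*(S+.036*u+.026*np.array([np.cos(b),np.sin(b)])),.233]).round(1),"lev+",proj("side",[*(S+.036*u+.026*np.array([np.cos(c),np.sin(c)])),.233]).round(1))
```

```text
t 21.22 tcp [ 0.7157 -0.1523  0.3192] az 17.3 tilt 0.12 F [-0.35 -0.71  0.04] w 0.0511 q [-0.22  0.57  0.57  1.32 -0.31  1.34  0.65]
[([343.5, 198.3], 0.66)] [([317.0, 180.9], 0.6)]
-78 grip [338.3 199.5] end [350.  205.6] lev- [315.7 185. ] lev+ [320.  181.8]
-74 grip [340.1 197.9] end [352.4 203.4] lev- [316.7 184.5] lev+ [320.5 181.2]
-70 grip [341.8 196.3] end [354.6 201.2] lev- [317.5 183.9] lev+ [321.  180.5]
-66 grip [343.2 194.6] end [356.4 198.8] lev- [318.3 183.3] lev+ [321.4 179.8]
-62 grip [344.4 192.8] end [358.  196.5] lev- [319.1 182.7] lev+ [321.7 179.1]
-58 grip [345.5 191.1] end [359.3 194. ] lev- [319.7 182.1] lev+ [322.  178.3]
```

View pics/side11c.png

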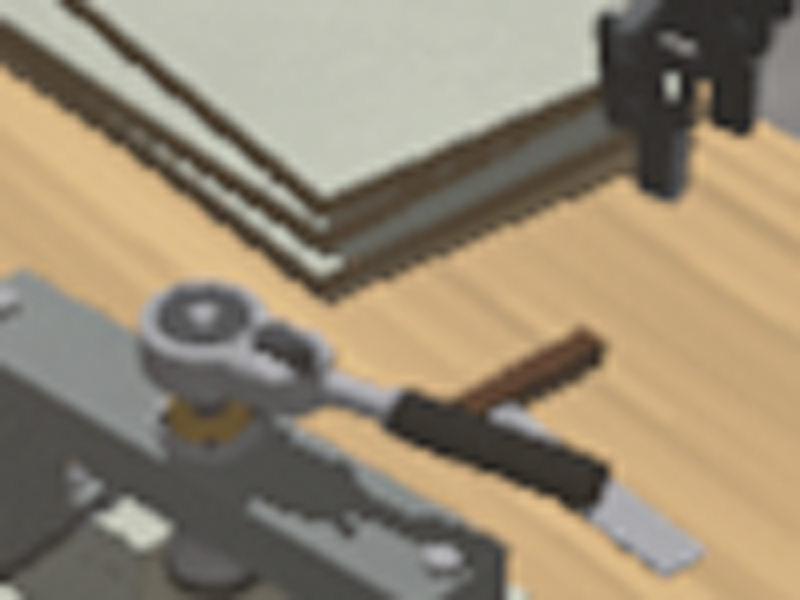

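View pics/side11.png

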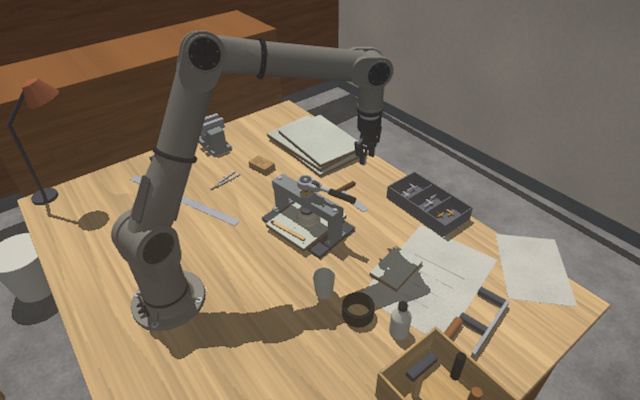

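Run:
```python
from h import *
r.hand_in(); st()
```

```text
the job is handed in; nothing more can be done
the job is handed in; nothing more can be done
```

I flipped the lever to tightening, tightened the press to roughly 1.05 N m at the handle, let go and handed the job in at about 21 s. The pad force itself can't be measured here, so the hold is inferred from the torque.

**Driving:** Two driving swings took the pad down. Torque stayed at about 0.47 N m while the pad was clear, then climbed to about 1.05 N m as it bore on the form. Each reading carries about ±0.1 N m of noise, and the highest single one was 1.19 N m, well under the 1.8 N m cracking limit.

**Spring-back:** When I let go the first time, the handle sprang back about 13°. I took hold again and pushed it round. The torque rose smoothly from 0.49 to 0.94 N m and levelled off at 1.01–1.05 N m. That points to springy wind-up in the handle and ratchet rather than the screw backing off. I then eased it off slowly and it settled about 12° back, as before.

**Last checks:**
- **Lever:** its thumb piece shows at about (317.5, 183.8) in the last side picture. I expect (317.5, 183.9) for tightening and (321.0, 180.5) for undoing. The network's own mark, (317.0, 180.9), fits tightening sideways but sits about 3 px too high.
- **Clearance:** the gripper was clear of everything, with only noise in the force reading.
- **Other objects:** nothing else on the bench looked moved in the last side picture. I judged that by eye and did not measure it.

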